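# Log a sample and its culture dish by pointing

## Robot

A 6-joint arm with a two-finger parallel gripper is mounted at the origin on a cart in front of the work surface, level with it; the furniture and walls round the work are solid. World frame = base frame: x ahead of the robot, y to its left, z up, the work surface at z = 0. Lengths are in m, angles in rad, forces in N, time in s.
With the tool pointing down it reaches from about 0.25 to 0.8 m from the base axis. Payload 8.5 kg.
Tool frame: the origin (TCP) lies on the centre line of the jaws, within the pads' length; the fingertips stand 11 mm ahead of it and the grasp point (between the pads) lies 8 mm behind it (arm.tip_extent is the distance from the TCP to the fingertips, in m); z points along the fingers, y is the direction in which the jaws open and shut (so a half turn about z gives the same grasp; the last joint's range is limited). The gripper opens to 85 mm and grips with 20 to 120 N. Pads are 22 mm wide; open, the fingers measure 114 mm over their backs; the gripper's body (76 mm by 85 mm) begins 54 mm behind the grasp point. The pads swing forward as they close: fully open they stand 13 mm farther back than shut.
Start: joints at [1.325, 0.238, -0.013, 1.319, 0, 1.571], TCP at [0.128, 0.509, 0.203] pointing down, gripper open.
Joint ranges: [-2.66, 2.66], [-1.03, 1.9], [-1.14, 1.46], [-1.82, 2.27], [-1.45, 1.34], [-3.14, 3.14]. Speed limits (rad/s): [2.22, 2.22, 2.79, 3.14, 3.14, 3.14].

## Interface

Orientations are given as a rotation vector (axis times angle).
In Python, from station import arm gives the robot as it stands.
- The arm moves only by the tool arm_command, never from a script. Its argument "commands" is a list of rows, each an object with "linear": the shift along the tool's x, y, z in cm, a list of three; "angular": the turn, a rotation vector about the tool's x, y, z in degrees, a list of three; "hand": the finger opening in cm, from 0 to 8.54. In form: [{"linear": [tx, ty, tz], "angular": [ax, ay, az], "hand": hand}, ...]. A call has exactly 8 rows; each row is the pose to reach, as a shift and turn from the pose measured when the call began, along the tool's axes at that moment; what a row does not reach only later rows make up. A row lasts 1/12 s, in which the tool goes at most 41.7 mm and 7.16 degrees, less where a joint would pass 70% of its speed; a pose out of reach is approached as far as the arm can. A call with a gripper value outside its range is refused whole. The fingers move at their own pace and stop on an object; the grip force is fixed at half the most. Time passes only in rows, so rows that repeat a pose let the fingers close, or fill a call up. It gives the time, the measured TCP pose, the force and the opening at its end, in the units of the state.
- arm.read_state(): the state, without advancing time (a new reading comes with each control period).
- arm.camera(name): name is "scene" or "side" or "wrist"; returns the picture (400x640x3 uint8, blue, green, red); there is no depth.
- arm.camera_params(name): a dict with "vertical_fov" (degrees; the focal length in pixels is half the picture's height over the tangent of half this angle, whatever the lens; pixels are square), "cx", "cy" (the principal point, pixels), "xyz" and "attitude" of the camera in the world; the wrist camera has in their place "mount" (4x4, takes a point from camera to tool coordinates, whose origin is the TCP and whose axes are the flange's). Camera axes: x right, y down, z forward; pixel columns grow to the right and rows downward; lengths in m; the calibration is good to about 2 mm. A picture is of the moment at which its call begins: read the wrist's pose just before it. camera_params takes no time and is no camera call.
- arm.close_job(): hands the job in, once; it reports no verdict.
The state is a dict: "clock": time; "joint_pos": joint angles; "joint_vel": joint speeds; "tau": joint torques, N m; "position": TCP position; "eef_rot": TCP orientation; "wrist_force": force on the tool from outside, world axes, zero at the start; "wrist_torque": the same for the moment, N m; "gripper_width": finger opening in m.
Only numpy, scipy, OpenCV 4.12 (cv2) and the standard library are available. Lean on these libraries where they do the work, as an engineer would, in place of code of your own. Each camera call takes 0.05 s, during which the arm holds its last target.

## Task

Show the bench camera which sample goes on which culture dish: with the fingertips, point down at the sample cup with the yellow lid, staying two to three centimetres above the middle of its lid for about two seconds, then point in the same way, as long and as close, at the middle of the culture dish with the pinkish-brown filling. Then save the pair: press the green button on the small grey box right down and let it come up again. Do not touch or move any cup, dish, bottle or the green tube rack, and rise well clear between the steps so that the fingertips never come close over another cup or the other dish.

Things in the scene. Friction and masses are not known exactly. Their poses are not given: they have to be found in the camera images.
- cup_yellow: Screw-lid sample cup with a yellow lid and a whitish body, 56 mm across, 58 mm high, standing loose. Origin: centre of its underside (lid top 58 mm above it), z up. The first thing to point at.
- cup_red: Screw-lid sample cup with a red lid and a whitish body, 56 mm across, 58 mm high, standing loose. Origin: centre of its underside (lid top 58 mm above it), z up. Not to be pointed at.
- cup_blue: Screw-lid sample cup with a blue lid and a whitish body, 56 mm across, 58 mm high, standing loose. Origin: centre of its underside (lid top 58 mm above it), z up. Not to be pointed at.
- dish_pink: Round flat culture dish with its clear lid on, filled with pinkish-brown agar, 94 mm across, 16 mm high, lying loose. Origin: centre of its underside (lid top 16 mm above it), z up. The second thing to point at.
- dish_cream: Round flat culture dish with its clear lid on, filled with pale cream agar, 94 mm across, 16 mm high, lying loose. Origin: centre of its underside (lid top 16 mm above it), z up. Not to be pointed at.
- log_box: Grey logging box, 84 x 84 mm, 30 mm high, fixed to the bench, with a round green push button in a black collar on the middle of its top. Origin: centre of its underside.
- log_button_top (a point): Centre of the top face of the green push button, 36 mm across, 52 mm above the bench when up; it is pressed straight down.
- log_button (a joint): Travel of the green button in m: 0 up, 0.006 fully down. It springs back; fully down takes about 5 N.
- bottle_amber: Bystander: brown reagent bottle with black cap, 74 mm across, 160 mm high, at the back right. Origin: centre of its underside.
- bottle_white: Bystander: white bottle with a green band, 62 mm across, 146 mm high, at the right. Origin: centre of its underside.
- tube_rack: Bystander: green rack of small tubes, 62 x 130 mm, 43 mm high, at the right. Origin: centre of its underside.
Things that resemble listed ones, but are neither listed nor needed, are in the scene too. What is shaped like the cup_yellow but black is not meant.

How it is judged:
On the way, in this order (a step that is already met when the one before it is completed fails the run):
1. the fingertips dwell just above the middle of the yellow lid (horizontal distance between the grasp point and cup_yellow below 0.025 m and z of the grasp point in the frame of cup_yellow between 0.08 and 0.133 m), for 1.6 s.
2. the fingertips dwell just above the middle of the dish with the pinkish-brown filling (horizontal distance between the grasp point and dish_pink below 0.032 m and z of the grasp point in the frame of dish_pink between 0.038 and 0.091 m), for 1.6 s.
3. the green button is pressed down (value of joint log_button above 0.0045 m), for 0.05 s.
At the end, for the whole second after the job is handed in: The button is up again (under 1 mm), and all cups, dishes and bystanders stand upright within 10 mm of where they stood. For each pointing the gripper's grasp point stayed 1.6 s within 25 mm (cup) or 32 mm (dish) of the middle, 22 to 75 mm above the lid top (the fingertips reach about 19 mm lower) (value of joint log_button below 0.001 m and distance of each of cup_red, cup_yellow, cup_blue, dish_pink, dish_cream, bottle_amber, bottle_white, tube_rack from where it was at the start of the episode below 0.01 m and angle between each of cup_red, cup_yellow, cup_blue, dish_pink, dish_cream, bottle_amber, bottle_white, tube_rack's own z axis and vertical below 0.1 rad); the robot touches nothing.
It fails at once if a cup or dish is touched by the robot (contact force between any of cup_red, cup_yellow, cup_blue, dish_pink, dish_cream and the fingers above 0.3 N or contact force between any of cup_red, cup_yellow, cup_blue, dish_pink, dish_cream and the arm above 0.3 N).
It fails at once if a cup, dish or bystander is moved or lifted more than 10 mm (distance of any of cup_red, cup_yellow, cup_blue, dish_pink, dish_cream, bottle_amber, bottle_white, tube_rack from where it was at the start of the episode above 0.01 m).
It fails at once if a bystander is touched by the robot (contact force between any of bottle_amber, bottle_white, tube_rack and the fingers above 0.5 N or contact force between any of bottle_amber, bottle_white, tube_rack and the arm above 0.5 N).
It fails at once if the fingers come close over a wrong cup or the wrong dish, as if pointing at it (grasp point less than 60 mm above the middle of its lid) ((horizontal distance between the grasp point and cup_red below 0.022 m and z of the grasp point in the frame of cup_red below 0.118 m) or (horizontal distance between the grasp point and cup_blue below 0.022 m and z of the grasp point in the frame of cup_blue below 0.118 m) or (horizontal distance between the grasp point and dish_cream below 0.03 m and z of the grasp point in the frame of dish_cream below 0.076 m)).
It also fails if it takes over 58 s, if anything falls off the work surface, if the arm or the gripper's body presses on something with over 40 N, if the wrist force passes 120 N, or if a joint passes its speed limit or range.

## Working session

There is one attempt and no reset: what is moved stays moved. The work goes in short steps, Python scripts to look and compute and a tool call to move; the robot and the scene stay as the last step left them, time stands still between calls to the robot, and variables do not carry over. Pictures are saved under pics/ and viewed, and the job is handed in when it is done.

Besides the shell and the picture viewer there is one more tool, called after "Emit:" as name([rows], argument=value, ...), one row to a line, values as JSON. arm_command: Moves the arm, as the interface text tells. Its arguments: {"type":"object","properties":{"commands":{"type":"array"}},"required":["commands"]}

```bash
mkdir -p pics
python3 - <<'E'
from station import arm
import cv2
s=arm.read_state();print(s['clock'],s['position'],s['eef_rot'],s['gripper_width'],arm.tip_extent)
for n in("scene","side","wrist"):
    print(n,arm.camera_params(n)); cv2.imwrite(f"pics/{n}0.png",arm.camera(n))
E
```

```text
0.0 [0.12761033 0.50876651 0.20258773] [-3.85075070e-01 -3.11769520e+00  2.24450567e-03] 0.08532441071637871 0.011
scene {'vertical_fov': 44.598070530301136, 'cx': 324.261228500749, 'cy': 202.29565422163313, 'xyz': array([ 0.06943215, -1.07475135,  0.85540825]), 'attitude': array([-2.12239601,  0.4674665 , -0.27295689])}
side {'vertical_fov': 44.269523051039386, 'cx': 320.32244391662255, 'cy': 201.00415329128637, 'xyz': array([ 0.30026074, -1.28992336,  0.747306  ]), 'attitude': array([-2.0526948 ,  0.20480417, -0.15203927])}
wrist {'vertical_fov': 67.14013076387621, 'cx': 315.4703287246829, 'cy': 202.81891269242215, 'mount': array([[ 2.11449673e-03, -9.59822663e-01, -2.80599332e-01,
         7.08094662e-02],
       [ 9.99995593e-01,  2.61428903e-03, -1.40686879e-03,
         1.48429056e-04],
       [ 2.08391230e-03, -2.80595121e-01,  9.59823961e-01,
        -1.70109017e-01],
       [ 0.00000000e+00,  0.00000000e+00,  0.00000000e+00,
         1.00000000e+00]])}
```

View pics/scene0.png

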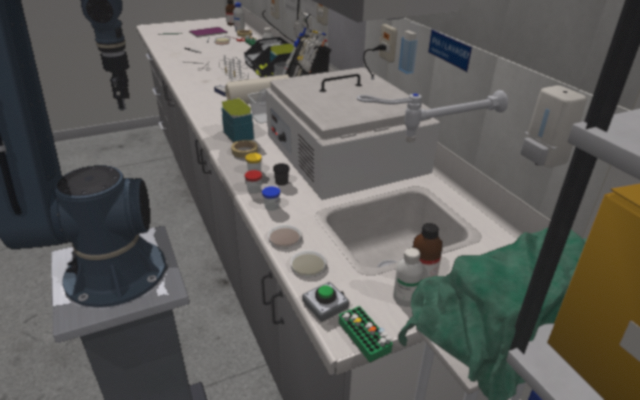

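View pics/side0.png

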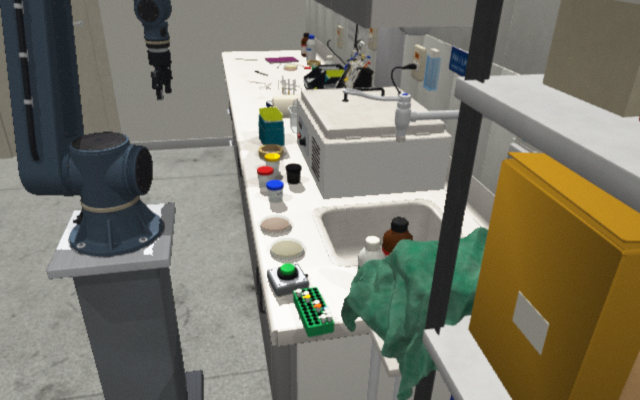

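View pics/wrist0.png

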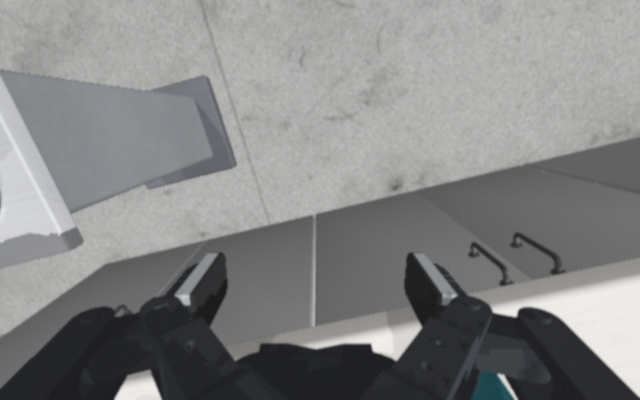

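Scene: yellow lid at about (254,159), red at (253,176), blue at (271,192), the pink dish at (286,237), the cream dish at (309,264) and the button at (326,293). The side view has yellow at (272,158), pink at (276,226) and the button at (288,270). The wrist camera sees only the floor and the cabinet.

```bash
cat > h.py <<'E'
import numpy as np,cv2
from scipy.spatial.transform import Rotation as R
from station import arm
def cam(n,st=None):
    p=arm.camera_params(n); f=200/np.tan(np.radians(p['vertical_fov'])/2)
    if n=='wrist':
        T=np.eye(4);T[:3,:3]=R.from_rotvec(st['eef_rot']).as_matrix();T[:3,3]=st['position']
        M=T@p['mount'];Rm,t=M[:3,:3],M[:3,3]
    else: Rm,t=R.from_rotvec(p['attitude']).as_matrix(),p['xyz']
    return f,p['cx'],p['cy'],Rm,t
def ray(c,uv):
    f,cx,cy,Rm,t=c; d=Rm@np.array([(uv[0]-cx)/f,(uv[1]-cy)/f,1]); return t,d/np.linalg.norm(d)
def plane(c,uv,z):
    t,d=ray(c,uv); return t+d*(z-t[2])/d[2]
def two(r1,r2):
    A=np.array([r1[1],-r2[1]]).T; s=np.linalg.lstsq(A,r2[0]-r1[0],rcond=None)[0]
    a=r1[0]+r1[1]*s[0];b=r2[0]+r2[1]*s[1]; return (a+b)/2,np.linalg.norm(a-b)
def proj(c,P):
    f,cx,cy,Rm,t=c; q=Rm.T@(np.array(P)-t); return np.array([cx+f*q[0]/q[2],cy+f*q[1]/q[2]])
def blob(im,lo,hi,box,pr=True):
    x0,y0,x1,y1=box; hsv=cv2.cvtColor(im[y0:y1,x0:x1],cv2.COLOR_BGR2HSV)
    m=cv2.inRange(hsv,lo,hi); n,l,s,c=cv2.connectedComponentsWithStats(m)
    k=1+np.argmax(s[1:,4]); bb=s[k]; return np.array([bb[0]+bb[2]/2-.5+x0,bb[1]+bb[3]/2-.5+y0]),bb[2:5],c[k]+[x0,y0]
E
python3 - <<'E'
from h import *
S={'scene':dict(yellow=(235,145,270,170),red=(240,165,266,190),blue=(260,183,285,205),pink=(260,222,308,253),cream=(285,248,332,282),button=(305,280,345,305)),
'side':dict(yellow=(255,145,285,168),red=(252,162,276,186),blue=(262,176,288,196),pink=(255,212,297,239),cream=(265,234,310,264),button=(270,258,305,282))}
H=dict(yellow=.058,red=.058,blue=.058,pink=.016,cream=.016,button=.052)
for n in S:
    im=cv2.imread(f'pics/{n}0.png')
    for k,b in S[n].items():
        u=((b[0]+b[2])//2,(b[1]+b[3])//2); print(n,k,cv2.cvtColor(im,cv2.COLOR_BGR2HSV)[u[1],u[0]])
    o=cv2.resize(im[140:310,230:350],None,fx=4.5,fy=3.5*4.5/4.5,interpolation=cv2.INTER_CUBIC) if 0 else cv2.resize(im[140:290,230:350],None,fx=4,fy=4,interpolation=cv2.INTER_CUBIC)
    cv2.imwrite(f'pics/{n}_crop.png',o)
    print(n, [ (k,plane(cam(n),((b[0]+b[2])/2,(b[1]+b[3])/2),H[k]).round(3)) for k,b in S[n].items()])
E
```

```text
scene yellow [ 23 196 176]
scene red [  0 177 144]
scene blue [115 185 161]
scene pink [ 10  40 133]
scene cream [ 22  36 136]
scene button [ 67 160 140]
scene [('yellow', array([0.487, 0.341, 0.058])), ('red', array([0.446, 0.215, 0.058])), ('blue', array([0.469, 0.1  , 0.058])), ('pink', array([ 0.442, -0.061,  0.016])), ('cream', array([ 0.457, -0.195,  0.016])), ('button', array([ 0.437, -0.337,  0.052]))]
side yellow [ 26 246 239]
side red [  1 202 111]
side blue [113 221 228]
side pink [ 15  54 183]
side cream [ 26  40 191]
side button [ 68 192 209]
side [('yellow', array([0.48 , 0.337, 0.058])), ('red', array([0.442, 0.193, 0.058])), ('blue', array([0.466, 0.098, 0.058])), ('pink', array([ 0.446, -0.073,  0.016])), ('cream', array([ 0.46 , -0.2  ,  0.016])), ('button', array([ 0.438, -0.343,  0.052]))]
```

View pics/scene_crop.png

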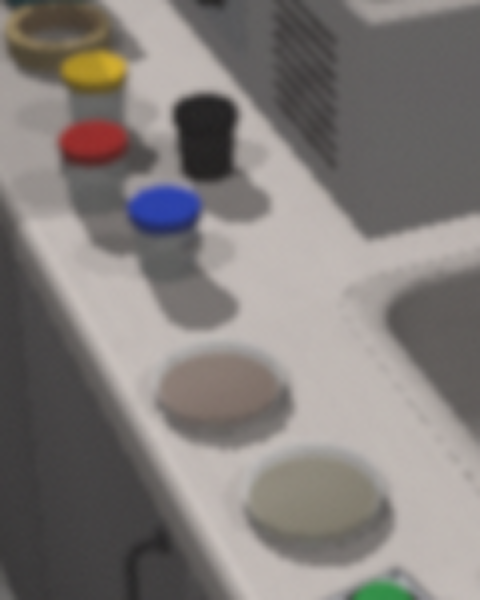

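View pics/side_crop.png

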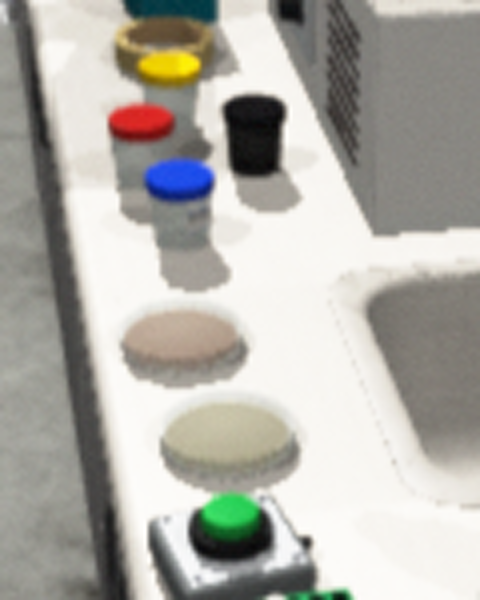

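The crops show the coloured lids, with the lid sides visible below the tops, and both dishes clearly. Next I measure them with masks.

Run:
```python
from h import *
B={'scene':dict(yellow=(235,145,270,170),red=(240,165,266,190),blue=(260,183,285,205),pink=(260,222,308,253),cream=(285,248,332,282),button=(305,280,345,305)),
'side':dict(yellow=(255,145,290,168),red=(250,160,276,180),blue=(262,176,290,196),pink=(255,212,297,239),cream=(265,234,310,264),button=(270,258,305,282))}
C=dict(yellow=((18,110,90),(34,255,255)),red=((0,110,70),(6,255,255)),blue=((105,110,80),(125,255,255)),pink=((0,28,90),(17,90,230)),cream=((18,22,90),(34,90,230)),button=((55,110,70),(80,255,255)))
H=dict(yellow=.052,red=.052,blue=.052,pink=.012,cream=.012,button=.05)
for k in C:
    P={}
    for n in B:
        im=cv2.imread(f'pics/{n}0.png'); c,sz,cen=blob(im,*C[k],B[n][k]); P[n]=c
        p=plane(cam(n),c,H[k]); w=abs(plane(cam(n),c+[sz[0]/2,0],H[k])-plane(cam(n),c-[sz[0]/2,0],H[k]))
        print(k,n,c,sz,p.round(3),'width',np.linalg.norm(w).round(3))
    q=two(ray(cam('scene'),P['scene']),ray(cam('side'),P['side'])); print('  tri',q[0].round(3),q[1].round(4))
```

```text
yellow scene [252.5 157. ] [ 16  11 148] [0.491 0.356 0.052] width 0.054
yellow side [270.5 153.5] [ 22  16 188] [0.487 0.379 0.052] width 0.08
  tri [0.478 0.307 0.081] 0.0033
red scene [253. 175.] [ 17  11 148] [0.454 0.24  0.052] width 0.054
red side [265. 170.] [ 17   9 124] [0.45  0.237 0.052] width 0.058
  tri [0.45  0.23  0.057] 0.0029
blue scene [270.5 192. ] [ 18  11 160] [0.47  0.122 0.052] width 0.055
blue side [274. 184.] [ 17  11 150] [0.467 0.125 0.052] width 0.054
  tri [0.465 0.106 0.062] 0.0014
pink scene [284. 237.] [ 29  17 397] [ 0.444 -0.054  0.012] width 0.081
pink side [275.  224.5] [ 29  16 339] [ 0.445 -0.061  0.012] width 0.084
  tri [ 0.447 -0.046  0.004] 0.0019
cream scene [308. 264.] [ 31  21 525] [ 0.459 -0.187  0.012] width 0.081
cream side [286.  249.5] [ 31  20 460] [ 0.457 -0.196  0.012] width 0.083
  tri [ 0.46  -0.183  0.006] 0.0051
button scene [325.  291.5] [ 15  12 133] [ 0.439 -0.332  0.05 ] width 0.035
button side [287.  268.5] [ 15  12 131] [ 0.439 -0.334  0.05 ] width 0.036
  tri [ 0.439 -0.33   0.048] 0.0008
```

```bash
cat >> h.py <<'E'
def togo(P,st=None):
    st=st or arm.read_state(); return R.from_rotvec(st['eef_rot']).as_matrix().T@(np.array(P)-st['position'])*100
E
python3 - <<'E'
from h import *
print(togo([.488,.353,.23]))
s=arm.read_state();print(R.from_rotvec(s['eef_rot']).as_matrix().round(3))
# teal/yellow pack: base and top
for n,b,t in(('scene',(240,139),(236,101)),('side',(272,143),(270,110))):
    p=plane(cam(n),b,0);print(n,p.round(3),[ (z,plane(cam(n),t,z).round(3)) for z in(.1,.15,.2)])
E
```

```text
[-38.74510946  -6.3558522   -2.72023237]
[[-0.97   0.243 -0.   ]
 [ 0.243  0.97  -0.001]
 [ 0.    -0.001 -1.   ]]
scene [0.52  0.607 0.   ] [(0.1, array([0.554, 0.742, 0.1  ])), (0.15, array([0.522, 0.622, 0.15 ])), (0.2, array([0.49 , 0.502, 0.2  ]))]
side [0.52  0.615 0.   ] [(0.1, array([0.531, 0.744, 0.1  ])), (0.15, array([0.513, 0.587, 0.15 ])), (0.2, array([0.495, 0.43 , 0.2  ]))]
```

Emit:
arm_command([
  {"linear": [-4, -0.7, -2.7], "angular": [0, 0, 0], "hand": 0},
  {"linear": [-8, -1.3, -2.7], "angular": [0, 0, 0], "hand": 0},
  {"linear": [-12, -2, -2.7], "angular": [0, 0, 0], "hand": 0},
  {"linear": [-16, -2.6, -2.7], "angular": [0, 0, 0], "hand": 0},
  {"linear": [-20, -3.3, -2.7], "angular": [0, 0, 0], "hand": 0},
  {"linear": [-23, -3.8, -2.7], "angular": [0, 0, 0], "hand": 0},
  {"linear": [-26, -4.3, -2.7], "angular": [0, 0, 0], "hand": 0},
  {"linear": [-28, -4.6, -2.7], "angular": [0, 0, 0], "hand": 0},
])

```text
clock: 0.82
position: [0.3904, 0.3946, 0.2294]
eef_rot: [0.388, 3.118, -0.003]
wrist_force: [0.2, 0.8, 0.2]
gripper_width: -0.0001
```

Run:
```python
from h import *
s=arm.read_state();im=arm.camera('wrist');cv2.imwrite('pics/w1.png',im)
np.save('w1.npy',np.r_[s['position'],s['eef_rot']])
print(s['clock'],s['position'],s['eef_rot'],s['joint_pos'],s['gripper_width'],togo([.488,.353,.2]))
c=cam('wrist',s)
for k,p in dict(y=(.488,.353,.058),r=(.452,.237,.058),b=(.468,.122,.058)).items(): print(k,proj(c,p))
```

```text
0.8167 [0.39044422 0.39458256 0.22943063] [ 3.88026823e-01  3.11752159e+00 -2.57935302e-03] [ 7.91280735e-01  2.84907324e-01  1.17681666e-01  1.40486329e+00
 -1.01279391e-03  1.03894061e+00] -5.951344052710908e-05 [-10.2557843   -1.60707284   2.93429192]
y [302.73988269 260.8308915 ]
r [205.41126324 255.77887909]
b [125.41911769 286.35982764]
```

View pics/w1.png

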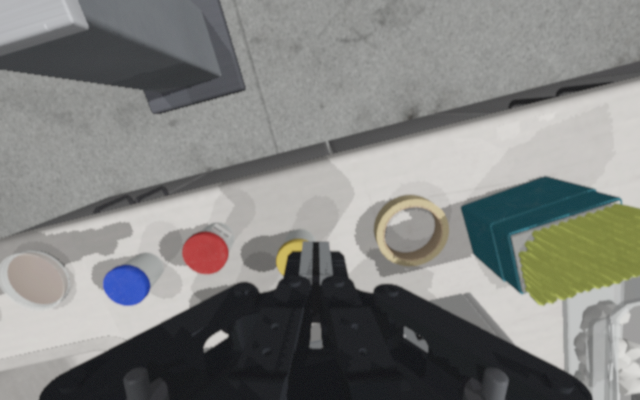

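The wrist view has red at (205,252), blue at (127,285), pink at (36,278), and yellow half hidden behind the fingers, with its left edge at about 277. All agree with predictions within about 5 px.

Run:
```python
from h import *
v=np.load('w1.npy');c=cam('wrist',dict(position=v[:3],eef_rot=v[3:]));im=cv2.imread('pics/w1.png')
for k,lo,hi,b,z in(('red',(0,120,60),(6,255,255),(170,220,240,285),.058),('blue',(105,120,60),(125,255,255),(90,255,165,315),.058),('yellow',(18,110,90),(34,255,255),(265,230,350,290),.058),('pink',(0,28,90),(17,90,230),(0,250,80,310),.012)):
    u,sz,cen=blob(im,lo,hi,b); print(k,u,sz,plane(c,u,z).round(3),'top-left based', plane(c,[u[0]-sz[0]/2+22,u[1]-sz[1]/2+21],z).round(3))
```

```text
red [205. 252.] [  45   41 1437] [0.447 0.238 0.058] top-left based [0.447 0.237 0.058]
blue [126.5 284.5] [  46   40 1395] [0.466 0.124 0.058] top-left based [0.467 0.123 0.058]
yellow [289.  256.5] [ 27  36 439] [0.478 0.338 0.058] top-left based [0.485 0.347 0.058]
pink [ 28. 282.] [ 39  41 542] [ 0.447 -0.052  0.012] top-left based [ 0.448 -0.049  0.012]
```

Run:
```python
from h import *
print(togo([.486,.350,.18]),togo([.486,.350,.094]))
```

```text
[-10.1330552   -1.9432913    4.93476555] [-10.12096791  -1.92690788  13.53474145]
```

Emit:
arm_command([
  {"linear": [-3.5, -0.7, 0], "angular": [0, 0, 0], "hand": 0},
  {"linear": [-6.5, -1.3, 0], "angular": [0, 0, 0], "hand": 0},
  {"linear": [-9, -1.7, 0], "angular": [0, 0, 0], "hand": 0},
  {"linear": [-10.1, -1.9, 1], "angular": [0, 0, 0], "hand": 0},
  {"linear": [-10.1, -1.9, 3], "angular": [0, 0, 0], "hand": 0},
  {"linear": [-10.1, -1.9, 5], "angular": [0, 0, 0], "hand": 0},
  {"linear": [-10.1, -1.9, 5], "angular": [0, 0, 0], "hand": 0},
  {"linear": [-10.1, -1.9, 5], "angular": [0, 0, 0], "hand": 0},
])

```text
clock: 1.53
position: [0.4845, 0.3502, 0.1783]
eef_rot: [-0.389, -3.116, 0.006]
wrist_force: [-0.7, -0.0, 0.7]
gripper_width: 0.0003
```

Run:
```python
from h import *
s=arm.read_state();im=arm.camera('wrist');cv2.imwrite('pics/w2.png',im)
o=cv2.resize(arm.camera('side')[60:260,180:380],None,fx=3,fy=3);cv2.imwrite('pics/s2.png',o)
print(s['clock'],s['position'],s['eef_rot'],togo([.486,.350,.094]))
c=cam('wrist',s)
print(proj(c,(.486,.350,.058)))
```

```text
1.5333 [0.48451771 0.35019732 0.17826822] [-0.38928054 -3.11621513  0.00629211] [-0.04975022 -0.07913874  8.62216887]
[316.4477018  190.71279115]
```

View pics/w2.png

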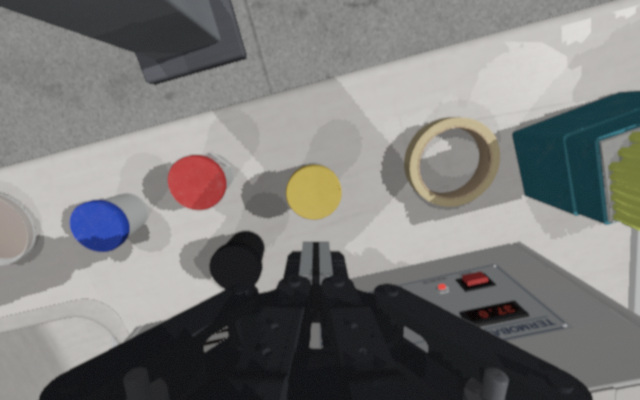

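View pics/s2.png

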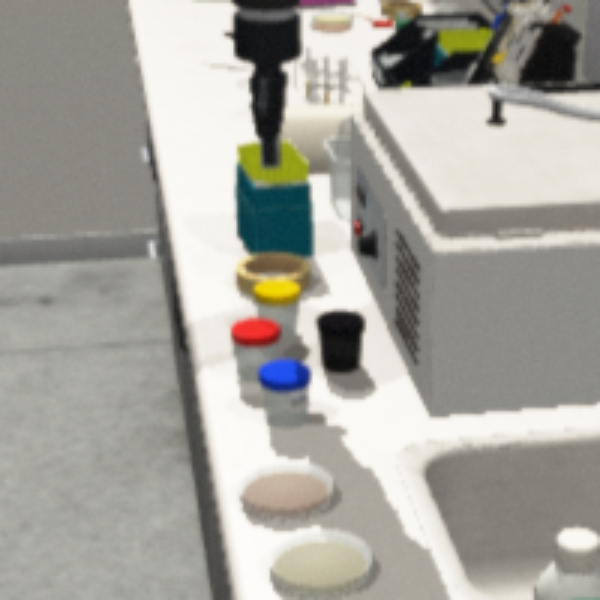

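Wrist: the yellow lid centre is at (314,192) and was predicted at (316,191), so the position holds to about 1 mm. Side: the gripper stands above the cup. Before going down I check how far away the grey bath box is.

Run:
```python
from h import *
c=cam('side')
for u in((321.7,196.7),(297,150)): print(plane(c,u,0).round(3))
u=(304,90)
s=arm.read_state(); w=cam('wrist',s)
for z in(.1,.15,.2): print(z,[plane(w,u,z).round(3) for u in((515,245),(350,283))])
```

```text
[0.621 0.11  0.   ]
[0.609 0.523 0.   ]
0.1 [array([0.57 , 0.515, 0.1  ]), array([0.572, 0.362, 0.1  ])]
0.15 [array([0.539, 0.486, 0.15 ]), array([0.541, 0.364, 0.15 ])]
0.2 [array([0.509, 0.456, 0.2  ]), array([0.51 , 0.365, 0.2  ])]
```

Emit:
arm_command([
  {"linear": [0, 0, 1.5], "angular": [0, 0, 0], "hand": 0},
  {"linear": [0, 0, 3], "angular": [0, 0, 0], "hand": 0},
  {"linear": [0, 0, 4.5], "angular": [0, 0, 0], "hand": 0},
  {"linear": [0, 0, 6], "angular": [0, 0, 0], "hand": 0},
  {"linear": [0, 0, 7], "angular": [0, 0, 0], "hand": 0},
  {"linear": [0, 0, 8], "angular": [0, 0, 0], "hand": 0},
  {"linear": [0, 0, 8.4], "angular": [0, 0, 0], "hand": 0},
  {"linear": [0, 0, 8.5], "angular": [0, 0, 0], "hand": 0},
])

```text
clock: 2.3
position: [0.4856, 0.351, 0.095]
eef_rot: [0.389, 3.116, -0.003]
wrist_force: [0.2, 0.1, 0.1]
gripper_width: -0.0003
```

Run:
```python
from h import *
s=arm.read_state();im=arm.camera('wrist');cv2.imwrite('pics/w3.png',im)
o=cv2.resize(arm.camera('side')[60:260,180:380],None,fx=3,fy=3);cv2.imwrite('pics/s3.png',o)
print(s['clock'],s['position'],togo([.486,.350,.094]),s['wrist_force'])
```

```text
2.3 [0.48558167 0.35095441 0.09502087] [-0.03411239 -0.10836682  0.17098836] [0.22454523 0.13000567 0.05249227]
```

View pics/s3.png

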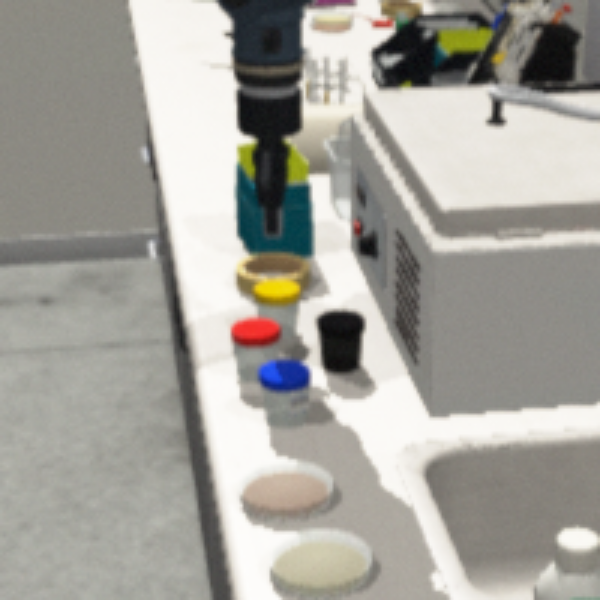

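View pics/w3.png

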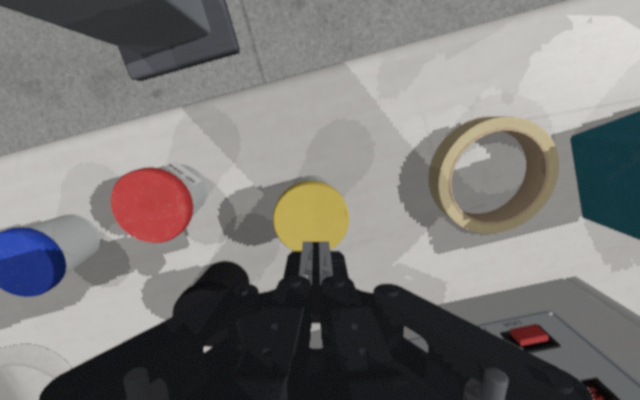

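Side: the fingertips are at crop (272,237) and the lid at (277,291). That gap looks larger than I expected, so I check it by projection. In the wrist view the lid centre is at about (312,217).

Run:
```python
from h import *
s=arm.read_state();p=s['position'];Rm=R.from_rotvec(s['eef_rot']).as_matrix();w=cam('wrist',s)
tip=p+Rm[:,2]*.011
for n,(ox,oy) in dict(side=(180,60)).items():
    c=cam(n);print(n,(proj(c,tip)-[ox,oy])*3,'lid',(proj(c,(.486,.350,.058))-[ox,oy])*3,'yellow lid if y .33',(proj(c,(.486,.33,.058))-[ox,oy])*3)
print(proj(w,tip),proj(w,(.486,.35,.058)))
im=cv2.imread('pics/w3.png');u,sz,_=blob(im,(18,110,90),(34,255,255),(260,175,365,260));print(u,sz)
top=np.array([u[0],u[1]-sz[1]/2+sz[0]*.5*.95]); print(plane(w,top,.058),plane(w,(312,217),.058))
im=cv2.imread('pics/s3.png')
u,sz,_=blob(im,(18,110,90),(34,255,255),(240,275,310,315));print(u,sz)
print(plane(cam('side'),u/3+[180,60],.055))
```

```text
side [273.13299084 264.05530036] lid [273.87116952 285.14775791] yellow lid if y .33 [275.95345675 291.5765226 ]
[315.59061401 229.4963453 ] [314.20197621 216.41802042]
[310.5 216. ] [  76   71 3965]
[0.48548155 0.3473504  0.058     ] [0.48604505 0.34833413 0.058     ]
[273. 290.] [  65   31 1438]
[0.48393214 0.3424104  0.055     ]
```

Run:
```python
from h import *
s=arm.read_state();p=s['position'];Rm=R.from_rotvec(s['eef_rot']).as_matrix();w=cam('wrist',s)
print(s['clock'],p,s['joint_vel'].round(3),s['gripper_width'])
im=arm.camera('scene');cv2.imwrite('pics/sc3.png',cv2.resize(im[90:190,200:300],None,fx=6,fy=6,interpolation=cv2.INTER_CUBIC))
im2=arm.camera('side');cv2.imwrite('pics/sd3.png',cv2.resize(im2[80:180,220:320],None,fx=6,fy=6,interpolation=cv2.INTER_CUBIC))
for d in(-.03,-.02,-.01,0,.011):
    q=p+Rm[:,2]*d; print(d,'w',proj(w,q).round(),'sc',((proj(cam('scene'),q)-[200,90])*6).round(),'sd',((proj(cam('side'),q)-[220,80])*6).round())
```

```text
2.4 [0.48593225 0.35113647 0.09570829] [-0.001 -0.005  0.009  0.004  0.    -0.002] -0.00023734707387526517
-0.03 w [315. 259.] sc [300. 290.] sd [304. 343.]
-0.02 w [315. 250.] sc [301. 306.] sd [305. 359.]
-0.01 w [316. 243.] sc [303. 322.] sd [305. 375.]
0 w [316. 236.] sc [304. 338.] sd [306. 391.]
0.011 w [316. 229.] sc [305. 356.] sd [306. 408.]
```

View pics/sc3.png

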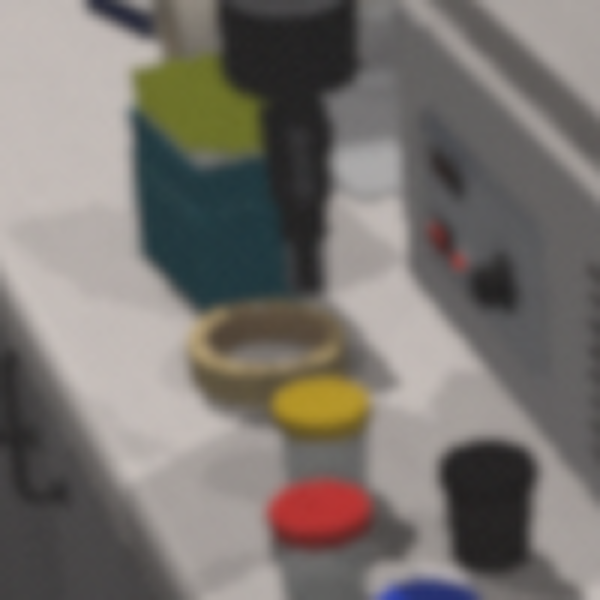

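View pics/sd3.png

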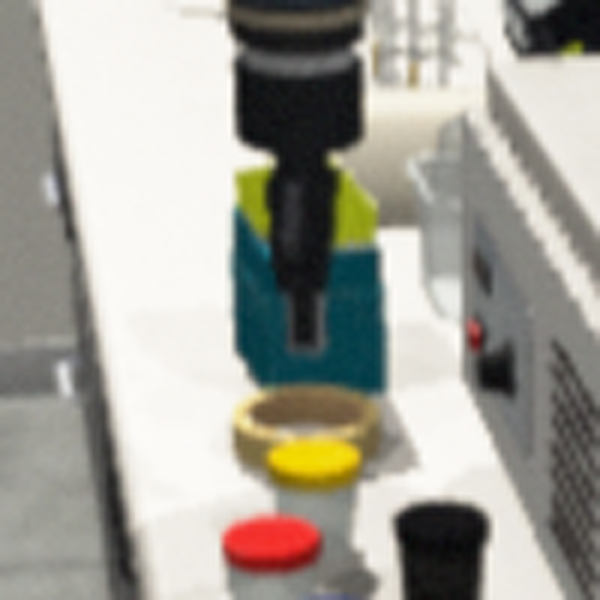

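All three views put the visible fingertips about 3 cm higher than the stated TCP-to-tip distance would. The lid itself agrees everywhere, so the TCP reading looks right. I'll dwell at the stated height first, then again about 1.5 cm lower. The lower height fits the allowed band under either reading of where the tips are.

Emit:
arm_command([
  {"linear": [0, 0, 0.2], "angular": [0, 0, 0], "hand": 0},
  {"linear": [0, 0, 0.2], "angular": [0, 0, 0], "hand": 0},
  {"linear": [0, 0, 0.2], "angular": [0, 0, 0], "hand": 0},
  {"linear": [0, 0, 0.2], "angular": [0, 0, 0], "hand": 0},
  {"linear": [0, 0, 0.2], "angular": [0, 0, 0], "hand": 0},
  {"linear": [0, 0, 0.2], "angular": [0, 0, 0], "hand": 0},
  {"linear": [0, 0, 0.2], "angular": [0, 0, 0], "hand": 0},
  {"linear": [0, 0, 0.2], "angular": [0, 0, 0], "hand": 0},
])

```text
clock: 3.17
position: [0.4861, 0.3512, 0.094]
eef_rot: [0.389, 3.115, -0.001]
wrist_force: [-0.2, -0.9, -0.1]
gripper_width: -0.0002
```

Emit:
arm_command([
  {"linear": [0, 0, 0], "angular": [0, 0, 0], "hand": 0},
  {"linear": [0, 0, 0], "angular": [0, 0, 0], "hand": 0},
  {"linear": [0, 0, 0], "angular": [0, 0, 0], "hand": 0},
  {"linear": [0, 0, 0], "angular": [0, 0, 0], "hand": 0},
  {"linear": [0, 0, 0], "angular": [0, 0, 0], "hand": 0},
  {"linear": [0, 0, 0], "angular": [0, 0, 0], "hand": 0},
  {"linear": [0, 0, 0], "angular": [0, 0, 0], "hand": 0},
  {"linear": [0, 0, 0], "angular": [0, 0, 0], "hand": 0},
])

```text
clock: 3.83
position: [0.4861, 0.3512, 0.094]
eef_rot: [0.389, 3.115, -0.001]
wrist_force: [0.4, -0.4, 0.5]
gripper_width: 0.0
```

Emit:
arm_command([
  {"linear": [0, 0, 0], "angular": [0, 0, 0], "hand": 0},
  {"linear": [0, 0, 0], "angular": [0, 0, 0], "hand": 0},
  {"linear": [0, 0, 0], "angular": [0, 0, 0], "hand": 0},
  {"linear": [0, 0, 0], "angular": [0, 0, 0], "hand": 0},
  {"linear": [0, 0, 0], "angular": [0, 0, 0], "hand": 0},
  {"linear": [0, 0, 0], "angular": [0, 0, 0], "hand": 0},
  {"linear": [0, 0, 0], "angular": [0, 0, 0], "hand": 0},
  {"linear": [0, 0, 0], "angular": [0, 0, 0], "hand": 0},
])

```text
clock: 4.5
position: [0.4861, 0.3512, 0.094]
eef_rot: [0.389, 3.115, -0.001]
wrist_force: [-0.1, 0.4, -0.7]
gripper_width: -0.0001
```

Emit:
arm_command([
  {"linear": [0, 0, 0.4], "angular": [0, 0, 0], "hand": 0},
  {"linear": [0, 0, 0.8], "angular": [0, 0, 0], "hand": 0},
  {"linear": [0, 0, 1.2], "angular": [0, 0, 0], "hand": 0},
  {"linear": [0, 0, 1.4], "angular": [0, 0, 0], "hand": 0},
  {"linear": [0, 0, 1.4], "angular": [0, 0, 0], "hand": 0},
  {"linear": [0, 0, 1.4], "angular": [0, 0, 0], "hand": 0},
  {"linear": [0, 0, 1.4], "angular": [0, 0, 0], "hand": 0},
  {"linear": [0, 0, 1.4], "angular": [0, 0, 0], "hand": 0},
])

```text
clock: 5.17
position: [0.4863, 0.3513, 0.0802]
eef_rot: [0.389, 3.115, -0.001]
wrist_force: [-1.1, 0.3, 0.2]
gripper_width: -0.0001
```

Emit:
arm_command([
  {"linear": [0, 0, 0], "angular": [0, 0, 0], "hand": 0},
  {"linear": [0, 0, 0], "angular": [0, 0, 0], "hand": 0},
  {"linear": [0, 0, 0], "angular": [0, 0, 0], "hand": 0},
  {"linear": [0, 0, 0], "angular": [0, 0, 0], "hand": 0},
  {"linear": [0, 0, 0], "angular": [0, 0, 0], "hand": 0},
  {"linear": [0, 0, 0], "angular": [0, 0, 0], "hand": 0},
  {"linear": [0, 0, 0], "angular": [0, 0, 0], "hand": 0},
  {"linear": [0, 0, 0], "angular": [0, 0, 0], "hand": 0},
])

```text
clock: 5.83
position: [0.4863, 0.3513, 0.0802]
eef_rot: [0.389, 3.115, -0.001]
wrist_force: [-0.7, 0.6, 0.3]
gripper_width: 0.0002
```

Emit:
arm_command([
  {"linear": [0, 0, 0], "angular": [0, 0, 0], "hand": 0},
  {"linear": [0, 0, 0], "angular": [0, 0, 0], "hand": 0},
  {"linear": [0, 0, 0], "angular": [0, 0, 0], "hand": 0},
  {"linear": [0, 0, 0], "angular": [0, 0, 0], "hand": 0},
  {"linear": [0, 0, 0], "angular": [0, 0, 0], "hand": 0},
  {"linear": [0, 0, 0], "angular": [0, 0, 0], "hand": 0},
  {"linear": [0, 0, 0], "angular": [0, 0, 0], "hand": 0},
  {"linear": [0, 0, 0], "angular": [0, 0, 0], "hand": 0},
])

```text
clock: 6.5
position: [0.4863, 0.3513, 0.0802]
eef_rot: [0.389, 3.115, -0.001]
wrist_force: [0.5, -0.2, -0.9]
gripper_width: -0.0001
```

Run:
```python
from h import *
s=arm.read_state();im=arm.camera('wrist');cv2.imwrite('pics/w4.png',im)
print(s['clock'],s['position'],togo([.475,.34,.24]),togo([.445,-.056,.2]))
im2=arm.camera('side');cv2.imwrite('pics/sd4.png',cv2.resize(im2[80:180,220:320],None,fx=6,fy=6,interpolation=cv2.INTER_CUBIC))
```

```text
6.5 [0.48629147 0.35127366 0.08019   ] [  0.77328133  -1.37025558 -15.98378044] [ -6.03944107 -40.49261367 -11.96036008]
```

View pics/sd4.png

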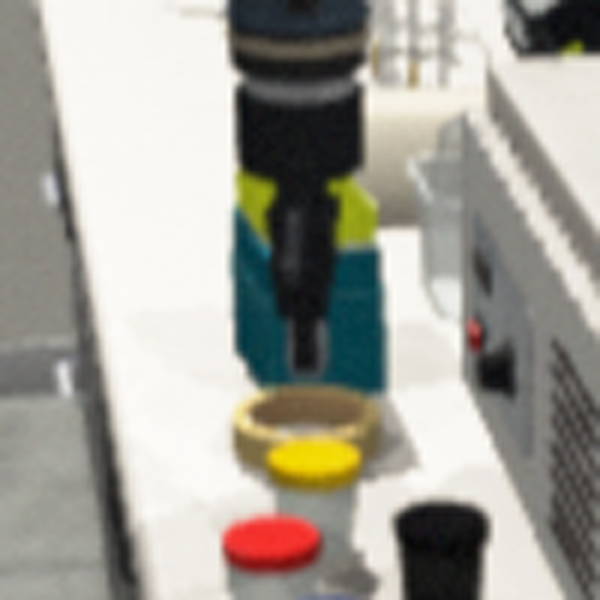

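View pics/w4.png

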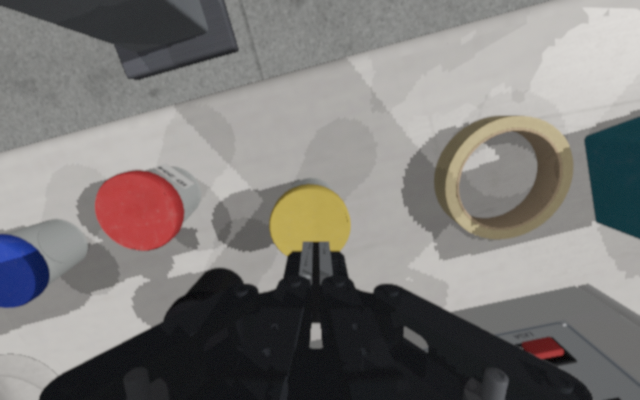

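Side: the tips are at (307,373) and the lid top at (314,457), clearly apart. The wrist view shows the tool in line with the lid. One more hold, then I rise straight up.

Emit:
arm_command([
  {"linear": [0, 0, 0.2], "angular": [0, 0, 0], "hand": 0},
  {"linear": [0, 0, 0.2], "angular": [0, 0, 0], "hand": 0},
  {"linear": [0, 0, 0.2], "angular": [0, 0, 0], "hand": 0},
  {"linear": [0, 0, 0.2], "angular": [0, 0, 0], "hand": 0},
  {"linear": [0, 0, 0.2], "angular": [0, 0, 0], "hand": 0},
  {"linear": [0, 0, 0.2], "angular": [0, 0, 0], "hand": 0},
  {"linear": [0, 0, 0.2], "angular": [0, 0, 0], "hand": 0},
  {"linear": [0, 0, 0.2], "angular": [0, 0, 0], "hand": 0},
])

```text
clock: 7.27
position: [0.4863, 0.3513, 0.0782]
eef_rot: [0.389, 3.115, -0.001]
wrist_force: [0.9, 0.3, -0.6]
gripper_width: -0.0002
```

Emit:
arm_command([
  {"linear": [0, 0, -2], "angular": [0, 0, 0], "hand": 0},
  {"linear": [0, 0, -4], "angular": [0, 0, 0], "hand": 0},
  {"linear": [0, 0, -7], "angular": [0, 0, 0], "hand": 0},
  {"linear": [0, 0, -10], "angular": [0, 0, 0], "hand": 0},
  {"linear": [0, 0, -13], "angular": [0, 0, 0], "hand": 0},
  {"linear": [0, 0, -15], "angular": [0, 0, 0], "hand": 0},
  {"linear": [0, 0, -15], "angular": [0, 0, 0], "hand": 0},
  {"linear": [0, 0, -15], "angular": [0, 0, 0], "hand": 0},
])

```text
clock: 7.93
position: [0.4864, 0.3518, 0.2292]
eef_rot: [0.388, 3.113, 0.002]
wrist_force: [-0.6, 0.4, -0.5]
gripper_width: 0.0003
```

Run:
```python
from h import *
print(togo([.445,-.056,.225]),togo([.42,.1,.225]))
```

```text
[ -6.00393068 -40.54682588   0.37608224] [  0.2534047  -26.03973272   0.37470367]
```

Emit:
arm_command([
  {"linear": [-0.5, -3.5, 0], "angular": [0, 0, 0], "hand": 0},
  {"linear": [-1, -7, 0], "angular": [0, 0, 0], "hand": 0},
  {"linear": [-1.5, -10.5, 0], "angular": [0, 0, 0], "hand": 0},
  {"linear": [-2, -14, 0], "angular": [0, 0, 0], "hand": 0},
  {"linear": [-2.6, -17.5, 0], "angular": [0, 0, 0], "hand": 0},
  {"linear": [-3.1, -21, 0], "angular": [0, 0, 0], "hand": 0},
  {"linear": [-3.6, -24.5, 0], "angular": [0, 0, 0], "hand": 0},
  {"linear": [-4.1, -28, 0], "angular": [0, 0, 0], "hand": 0},
])

```text
clock: 8.6
position: [0.4561, 0.0687, 0.2275]
eef_rot: [0.388, 3.115, 0.001]
wrist_force: [-0.2, -0.4, 0.7]
gripper_width: 0.0
```

Run:
```python
from h import *
s=arm.read_state();print(s['position'],s['joint_pos'],togo([.445,-.056,.16]))
```

```text
[0.45607307 0.06866752 0.22746925] [ 1.49489941e-01  1.18890235e-01 -1.01687752e-01  1.34757950e+00
 -6.86778916e-05  3.97521795e-01] [ -1.97053828 -12.36354006   6.73994745]
```

Emit:
arm_command([
  {"linear": [-0.5, -3, 0], "angular": [0, 0, 0], "hand": 0},
  {"linear": [-1, -6, 0], "angular": [0, 0, 0], "hand": 0},
  {"linear": [-1.5, -9, 0], "angular": [0, 0, 0], "hand": 0},
  {"linear": [-1.9, -11.5, 0], "angular": [0, 0, 0], "hand": 0},
  {"linear": [-2, -12.4, 1], "angular": [0, 0, 0], "hand": 0},
  {"linear": [-2, -12.4, 3], "angular": [0, 0, 0], "hand": 0},
  {"linear": [-2, -12.4, 5], "angular": [0, 0, 0], "hand": 0},
  {"linear": [-2, -12.4, 5], "angular": [0, 0, 0], "hand": 0},
])

```text
clock: 9.27
position: [0.4422, -0.0565, 0.1732]
eef_rot: [-0.389, -3.113, -0.001]
wrist_force: [-0.8, 0.5, -0.2]
gripper_width: 0.0002
```

Run:
```python
from h import *
s=arm.read_state();im=arm.camera('wrist');cv2.imwrite('pics/w5.png',im)
np.save('w5.npy',np.r_[s['position'],s['eef_rot']])
c=cam('wrist',s);print(s['clock'],s['position'],togo([.445,-.056,.05]),'pred',proj(c,(.445,-.056,.012)))
u,sz,cen=blob(im,(0,28,90),(17,90,230),(220,110,420,290));print(u,sz,cen,plane(c,u,.012))
```

```text
9.2667 [ 0.44223427 -0.05646918  0.17320952] [-0.21452908  0.07837665 12.51224648] pred [316.80176608 183.38421367]
[325.5 180. ] [  70   69 3197] [322.58367219 182.56208946] [ 0.44361934 -0.0456058   0.012     ]
```

View pics/w5.png

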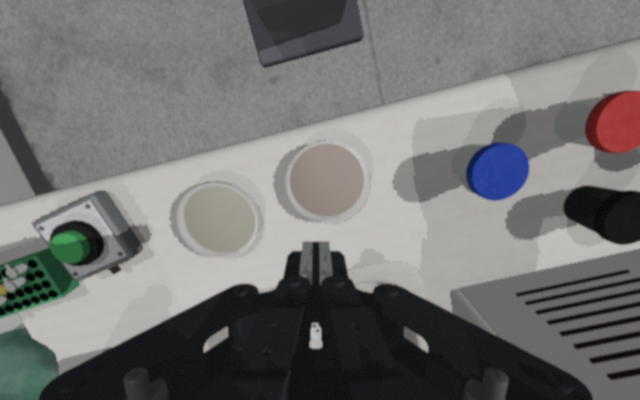

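Pink dish centre is at (327,181) in the wrist view, which gives (0.444, -0.045). The button is at lower left, at (70,246).

Emit:
arm_command([
  {"linear": [0.1, 1.1, 1.5], "angular": [0, 0, 0], "hand": 0},
  {"linear": [0.1, 1.1, 3.5], "angular": [0, 0, 0], "hand": 0},
  {"linear": [0.1, 1.1, 6], "angular": [0, 0, 0], "hand": 0},
  {"linear": [0.1, 1.1, 8.5], "angular": [0, 0, 0], "hand": 0},
  {"linear": [0.1, 1.1, 10.5], "angular": [0, 0, 0], "hand": 0},
  {"linear": [0.1, 1.1, 11.5], "angular": [0, 0, 0], "hand": 0},
  {"linear": [0.1, 1.1, 12.1], "angular": [0, 0, 0], "hand": 0},
  {"linear": [0.1, 1.1, 12.1], "angular": [0, 0, 0], "hand": 0},
])

```text
clock: 9.98
position: [0.4441, -0.0451, 0.0536]
eef_rot: [-0.388, -3.113, -0.001]
wrist_force: [0.1, 0.7, -0.5]
gripper_width: 0.0
```

Run:
```python
from h import *
s=arm.read_state();im=arm.camera('wrist');cv2.imwrite('pics/w6.png',im)
c=cam('wrist',s);print(s['clock'],s['position'],togo([.444,-.045,.05]),'pred',proj(c,(.444,-.045,.010)))
u,sz,cen=blob(im,(0,28,90),(17,90,230),(220,110,420,300));print(u,sz,cen,plane(c,u,.01))
im2=arm.camera('side');cv2.imwrite('pics/sd6.png',cv2.resize(im2[160:290,210:340],None,fx=4.5,fy=4.5,interpolation=cv2.INTER_CUBIC))
```

```text
9.9833 [ 0.44409664 -0.04507705  0.05362369] [0.06228449 0.00079961 0.44026336] pred [315.73172125 213.60936465]
[316. 208.] [ 107   95 6928] [312.488597   210.02179561] [ 0.43979956 -0.04374157  0.01      ]
```

View pics/w6.png

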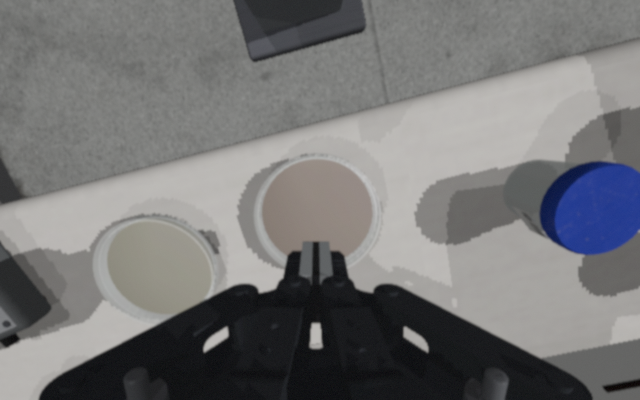

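View pics/sd6.png

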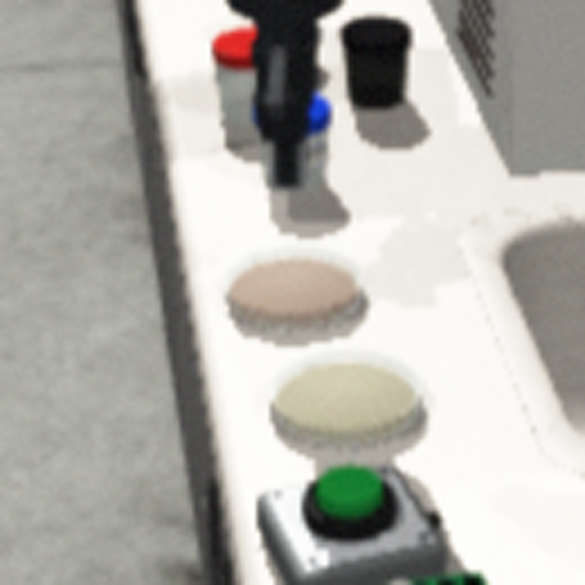

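Side: the tips are at (286,185), well above the pink dish at (293,290). In the wrist view the dish is centred under the tool, at (318,213). I hold at the stated height, then 1.4 cm lower.

Emit:
arm_command([
  {"linear": [0, 0, 0.3], "angular": [0, 0, 0], "hand": 0},
  {"linear": [0, 0, 0.3], "angular": [0, 0, 0], "hand": 0},
  {"linear": [0, 0, 0.3], "angular": [0, 0, 0], "hand": 0},
  {"linear": [0, 0, 0.3], "angular": [0, 0, 0], "hand": 0},
  {"linear": [0, 0, 0.3], "angular": [0, 0, 0], "hand": 0},
  {"linear": [0, 0, 0.3], "angular": [0, 0, 0], "hand": 0},
  {"linear": [0, 0, 0.3], "angular": [0, 0, 0], "hand": 0},
  {"linear": [0, 0, 0.3], "angular": [0, 0, 0], "hand": 0},
])

```text
clock: 10.75
position: [0.445, -0.0453, 0.0519]
eef_rot: [-0.389, -3.115, -0.001]
wrist_force: [-0.5, 0.0, 0.3]
gripper_width: 0.0001
```

Emit:
arm_command([
  {"linear": [0, 0, 0], "angular": [0, 0, 0], "hand": 0},
  {"linear": [0, 0, 0], "angular": [0, 0, 0], "hand": 0},
  {"linear": [0, 0, 0], "angular": [0, 0, 0], "hand": 0},
  {"linear": [0, 0, 0], "angular": [0, 0, 0], "hand": 0},
  {"linear": [0, 0, 0], "angular": [0, 0, 0], "hand": 0},
  {"linear": [0, 0, 0], "angular": [0, 0, 0], "hand": 0},
  {"linear": [0, 0, 0], "angular": [0, 0, 0], "hand": 0},
  {"linear": [0, 0, 0], "angular": [0, 0, 0], "hand": 0},
])

```text
clock: 11.42
position: [0.445, -0.0452, 0.0519]
eef_rot: [-0.388, -3.116, -0.001]
wrist_force: [-0.5, -0.9, -0.4]
gripper_width: 0.0002
```

Emit:
arm_command([
  {"linear": [0, 0, 0], "angular": [0, 0, 0], "hand": 0},
  {"linear": [0, 0, 0], "angular": [0, 0, 0], "hand": 0},
  {"linear": [0, 0, 0], "angular": [0, 0, 0], "hand": 0},
  {"linear": [0, 0, 0], "angular": [0, 0, 0], "hand": 0},
  {"linear": [0, 0, 0], "angular": [0, 0, 0], "hand": 0},
  {"linear": [0, 0, 0], "angular": [0, 0, 0], "hand": 0},
  {"linear": [0, 0, 0], "angular": [0, 0, 0], "hand": 0},
  {"linear": [0, 0, 0], "angular": [0, 0, 0], "hand": 0},
])

```text
clock: 12.08
position: [0.445, -0.0453, 0.0519]
eef_rot: [-0.389, -3.116, -0.001]
wrist_force: [0.1, 0.2, 0.1]
gripper_width: 0.0002
```

Emit:
arm_command([
  {"linear": [0, 0, 0.4], "angular": [0, 0, 0], "hand": 0},
  {"linear": [0, 0, 0.8], "angular": [0, 0, 0], "hand": 0},
  {"linear": [0, 0, 1.2], "angular": [0, 0, 0], "hand": 0},
  {"linear": [0, 0, 1.4], "angular": [0, 0, 0], "hand": 0},
  {"linear": [0, 0, 1.4], "angular": [0, 0, 0], "hand": 0},
  {"linear": [0, 0, 1.4], "angular": [0, 0, 0], "hand": 0},
  {"linear": [0, 0, 1.4], "angular": [0, 0, 0], "hand": 0},
  {"linear": [0, 0, 1.4], "angular": [0, 0, 0], "hand": 0},
])

```text
clock: 12.75
position: [0.4451, -0.0453, 0.038]
eef_rot: [-0.389, -3.116, -0.001]
wrist_force: [0.5, -0.1, -0.4]
gripper_width: -0.0001
```

Emit:
arm_command([
  {"linear": [0, 0, 0], "angular": [0, 0, 0], "hand": 0},
  {"linear": [0, 0, 0], "angular": [0, 0, 0], "hand": 0},
  {"linear": [0, 0, 0], "angular": [0, 0, 0], "hand": 0},
  {"linear": [0, 0, 0], "angular": [0, 0, 0], "hand": 0},
  {"linear": [0, 0, 0], "angular": [0, 0, 0], "hand": 0},
  {"linear": [0, 0, 0], "angular": [0, 0, 0], "hand": 0},
  {"linear": [0, 0, 0], "angular": [0, 0, 0], "hand": 0},
  {"linear": [0, 0, 0], "angular": [0, 0, 0], "hand": 0},
])

```text
clock: 13.42
position: [0.4451, -0.0452, 0.038]
eef_rot: [-0.389, -3.116, -0.001]
wrist_force: [1.2, 0.9, -0.7]
gripper_width: -0.0002
```

Emit:
arm_command([
  {"linear": [0, 0, 0], "angular": [0, 0, 0], "hand": 0},
  {"linear": [0, 0, 0], "angular": [0, 0, 0], "hand": 0},
  {"linear": [0, 0, 0], "angular": [0, 0, 0], "hand": 0},
  {"linear": [0, 0, 0], "angular": [0, 0, 0], "hand": 0},
  {"linear": [0, 0, 0], "angular": [0, 0, 0], "hand": 0},
  {"linear": [0, 0, 0], "angular": [0, 0, 0], "hand": 0},
  {"linear": [0, 0, 0], "angular": [0, 0, 0], "hand": 0},
  {"linear": [0, 0, 0], "angular": [0, 0, 0], "hand": 0},
])

```text
clock: 14.08
position: [0.4451, -0.0453, 0.038]
eef_rot: [-0.389, -3.116, -0.001]
wrist_force: [0.0, -0.4, 0.8]
gripper_width: 0.0002
```

Emit:
arm_command([
  {"linear": [0, 0, 0], "angular": [0, 0, 0], "hand": 0},
  {"linear": [0, 0, 0], "angular": [0, 0, 0], "hand": 0},
  {"linear": [0, 0, 0], "angular": [0, 0, 0], "hand": 0},
  {"linear": [0, 0, 0], "angular": [0, 0, 0], "hand": 0},
  {"linear": [0, 0, 0], "angular": [0, 0, 0], "hand": 0},
  {"linear": [0, 0, 0], "angular": [0, 0, 0], "hand": 0},
  {"linear": [0, 0, 0], "angular": [0, 0, 0], "hand": 0},
  {"linear": [0, 0, 0], "angular": [0, 0, 0], "hand": 0},
])

```text
clock: 14.75
position: [0.4451, -0.0453, 0.038]
eef_rot: [-0.389, -3.116, -0.001]
wrist_force: [-0.2, -0.3, 1.4]
gripper_width: -0.0002
```

Emit:
arm_command([
  {"linear": [0, 0, -2], "angular": [0, 0, 0], "hand": 0},
  {"linear": [0, 0, -4], "angular": [0, 0, 0], "hand": 0},
  {"linear": [0, 0, -7], "angular": [0, 0, 0], "hand": 0},
  {"linear": [0, 0, -10], "angular": [0, 0, 0], "hand": 0},
  {"linear": [0, 0, -13], "angular": [0, 0, 0], "hand": 0},
  {"linear": [0, 0, -15], "angular": [0, 0, 0], "hand": 0},
  {"linear": [0, 0, -16], "angular": [0, 0, 0], "hand": 0},
  {"linear": [0, 0, -16], "angular": [0, 0, 0], "hand": 0},
])

```text
clock: 15.42
position: [0.4467, -0.0455, 0.2003]
eef_rot: [0.389, 3.115, 0.001]
wrist_force: [-0.4, 0.3, -1.2]
gripper_width: 0.0001
```

Run:
```python
from h import *
s=arm.read_state();print(s['clock'],s['position'],togo([.439,-.331,.2]))
# button from w5
v=np.load('w5.npy');c=cam('wrist',dict(position=v[:3],eef_rot=v[3:]));im=cv2.imread('pics/w5.png')
u,sz,_=blob(im,(55,110,60),(80,255,255),(40,220,105,275));print(u,sz,plane(c,u,.051))
```

```text
15.4167 [ 0.44672821 -0.04553373  0.20033468] [-6.26274810e+00 -2.78619080e+01  1.80431272e-02]
[ 63.  246.5] [  47   34 1011] [ 0.43737433 -0.33051229  0.051     ]
```

Run:
```python
from h import *
c=cam('scene')
print('white cap',plane(c,(410,252),.146),'white base',plane(c,(404,297),0),'amber cap',plane(c,(430,229),.16),'rack',plane(c,(365,331),.03),'cloth low',plane(c,(412,330),0))
```

```text
white cap [ 0.62611327 -0.38547685  0.146     ] white base [ 6.30268157e-01 -3.82903802e-01  1.11022302e-16] amber cap [ 0.70699356 -0.34652979  0.16      ] rack [ 0.47532477 -0.45960444  0.03      ] cloth low [ 5.89070971e-01 -4.79138041e-01  1.11022302e-16]
```

Emit:
arm_command([
  {"linear": [-0.8, -3.5, 0], "angular": [0, 0, 0], "hand": 0},
  {"linear": [-1.6, -7, 0], "angular": [0, 0, 0], "hand": 0},
  {"linear": [-2.3, -10.5, 0], "angular": [0, 0, 0], "hand": 0},
  {"linear": [-3.1, -14, 0], "angular": [0, 0, 0], "hand": 0},
  {"linear": [-3.8, -17, 0], "angular": [0, 0, 0], "hand": 0},
  {"linear": [-4.4, -20, 0], "angular": [0, 0, 0], "hand": 0},
  {"linear": [-4.8, -22, 0], "angular": [0, 0, 0], "hand": 0},
  {"linear": [-4.8, -22, 0], "angular": [0, 0, 0], "hand": 0},
])

```text
clock: 16.08
position: [0.4386, -0.2738, 0.1986]
eef_rot: [0.394, 3.116, 0.001]
wrist_force: [-0.1, 0.7, 0.7]
gripper_width: 0.0001
```

Run:
```python
from h import *
s=arm.read_state();im=arm.camera('wrist');cv2.imwrite('pics/w7.png',im)
c=cam('wrist',s);print(s['clock'],s['position'],togo([.438,-.331,.1]),'pred',proj(c,(.438,-.331,.052)))
u,sz,_=blob(im,(55,110,60),(75,255,255),(200,100,330,290));print(u,sz,plane(c,u,.052))
```

```text
16.0833 [ 0.43857848 -0.27379771  0.19857791] [-1.41103735 -5.74629449  9.85872452] pred [264.60603414 195.41430324]
[222.  231.5] [  45   58 1182] [ 0.46645215 -0.38986365  0.052     ]
```

View pics/w7.png

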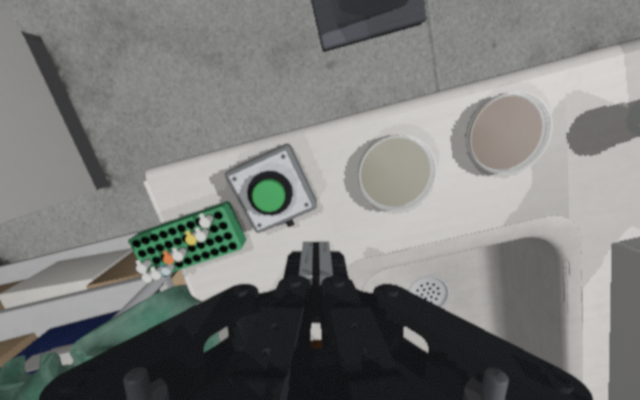

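The button is at (269,195) and was predicted at (265,195), so its centre is about (0.438, -0.328). The bottles at x of about 0.63 are well away.

Emit:
arm_command([
  {"linear": [-0.7, -3, 0], "angular": [0, 0, 0], "hand": 0},
  {"linear": [-1.3, -5.2, 0], "angular": [0, 0, 0], "hand": 0},
  {"linear": [-1.3, -5.4, 1], "angular": [0, 0, 0], "hand": 0},
  {"linear": [-1.3, -5.4, 3], "angular": [0, 0, 0], "hand": 0},
  {"linear": [-1.3, -5.4, 6], "angular": [0, 0, 0], "hand": 0},
  {"linear": [-1.3, -5.4, 9], "angular": [0, 0, 0], "hand": 0},
  {"linear": [-1.3, -5.4, 11], "angular": [0, 0, 0], "hand": 0},
  {"linear": [-1.3, -5.4, 11], "angular": [0, 0, 0], "hand": 0},
])

```text
clock: 16.8
position: [0.4352, -0.324, 0.0839]
eef_rot: [-0.391, -3.111, -0.009]
wrist_force: [-0.2, 0.5, -0.1]
gripper_width: -0.0003
```

Run:
```python
from h import *
s=arm.read_state();im=arm.camera('wrist');cv2.imwrite('pics/w8.png',im)
c=cam('wrist',s);print(s['clock'],s['position'],s['wrist_force'],togo([.438,-.328,.07]),'pred',proj(c,(.438,-.328,.052)))
im2=arm.camera('side');cv2.imwrite('pics/sd8.png',cv2.resize(im2[200:320,230:350],None,fx=4.5,fy=4.5,interpolation=cv2.INTER_CUBIC))
```

```text
16.8 [ 0.43516729 -0.32398301  0.0839095 ] [-0.23706898  0.51010667 -0.10809394] [-0.25448163 -0.25889686  1.63847667] pred [310.93721285 223.97059613]
```

View pics/w8.png

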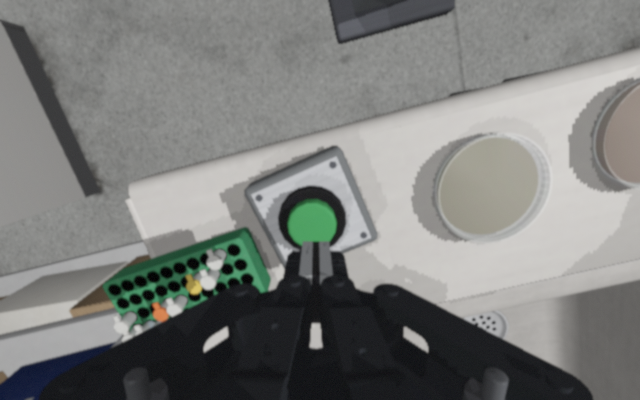

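View pics/sd8.png

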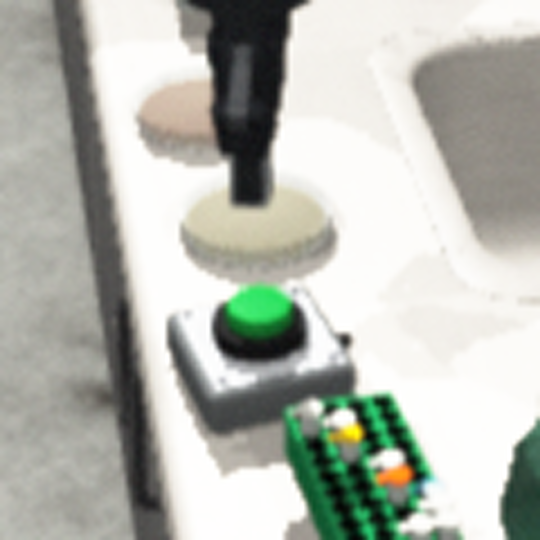

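The wrist view has the button at (312,222), where predicted. In the side view the tips hang above it. I go down in small steps and watch the force.

Emit:
arm_command([
  {"linear": [-0.2, -0.2, 0.3], "angular": [0, 0, 0], "hand": 0},
  {"linear": [-0.2, -0.2, 0.6], "angular": [0, 0, 0], "hand": 0},
  {"linear": [-0.2, -0.2, 0.9], "angular": [0, 0, 0], "hand": 0},
  {"linear": [-0.2, -0.2, 1.2], "angular": [0, 0, 0], "hand": 0},
  {"linear": [-0.2, -0.2, 1.5], "angular": [0, 0, 0], "hand": 0},
  {"linear": [-0.2, -0.2, 1.8], "angular": [0, 0, 0], "hand": 0},
  {"linear": [-0.2, -0.2, 2.0], "angular": [0, 0, 0], "hand": 0},
  {"linear": [-0.2, -0.2, 2.0], "angular": [0, 0, 0], "hand": 0},
])

```text
clock: 17.57
position: [0.4385, -0.3282, 0.0677]
eef_rot: [-0.392, -3.115, -0.005]
wrist_force: [-0.0, -0.4, -0.0]
gripper_width: 0.0001
```

Emit:
arm_command([
  {"linear": [0, 0, 0.2], "angular": [0, 0, 0], "hand": 0},
  {"linear": [0, 0, 0.4], "angular": [0, 0, 0], "hand": 0},
  {"linear": [0, 0, 0.5], "angular": [0, 0, 0], "hand": 0},
  {"linear": [0, 0, 0.6], "angular": [0, 0, 0], "hand": 0},
  {"linear": [0, 0, 0.7], "angular": [0, 0, 0], "hand": 0},
  {"linear": [0, 0, 0.8], "angular": [0, 0, 0], "hand": 0},
  {"linear": [0, 0, 0.8], "angular": [0, 0, 0], "hand": 0},
  {"linear": [0, 0, 0.8], "angular": [0, 0, 0], "hand": 0},
])

```text
clock: 18.23
position: [0.4385, -0.3282, 0.0597]
eef_rot: [-0.392, -3.115, -0.005]
wrist_force: [0.5, 0.2, -0.2]
gripper_width: -0.0002
```

Emit:
arm_command([
  {"linear": [0, 0, 0.1], "angular": [0, 0, 0], "hand": 0},
  {"linear": [0, 0, 0.2], "angular": [0, 0, 0], "hand": 0},
  {"linear": [0, 0, 0.3], "angular": [0, 0, 0], "hand": 0},
  {"linear": [0, 0, 0.4], "angular": [0, 0, 0], "hand": 0},
  {"linear": [0, 0, 0.5], "angular": [0, 0, 0], "hand": 0},
  {"linear": [0, 0, 0.5], "angular": [0, 0, 0], "hand": 0},
  {"linear": [0, 0, 0.5], "angular": [0, 0, 0], "hand": 0},
  {"linear": [0, 0, 0.5], "angular": [0, 0, 0], "hand": 0},
])

```text
clock: 18.9
position: [0.4385, -0.3281, 0.0547]
eef_rot: [-0.392, -3.115, -0.005]
wrist_force: [0.6, 0.9, -0.0]
gripper_width: -0.0001
```

Run:
```python
from h import *
s=arm.read_state();print(s['position'],s['wrist_force'])
im2=arm.camera('side');cv2.imwrite('pics/sd9.png',cv2.resize(im2[200:320,230:350],None,fx=4.5,fy=4.5,interpolation=cv2.INTER_CUBIC))
im2=arm.camera('scene');cv2.imwrite('pics/sc9.png',cv2.resize(im2[230:330,270:370],None,fx=5,fy=5,interpolation=cv2.INTER_CUBIC))
```

```text
[ 0.43850139 -0.32813075  0.05466072] [ 0.61218018  0.865009   -0.00192849]
```

View pics/sd9.png

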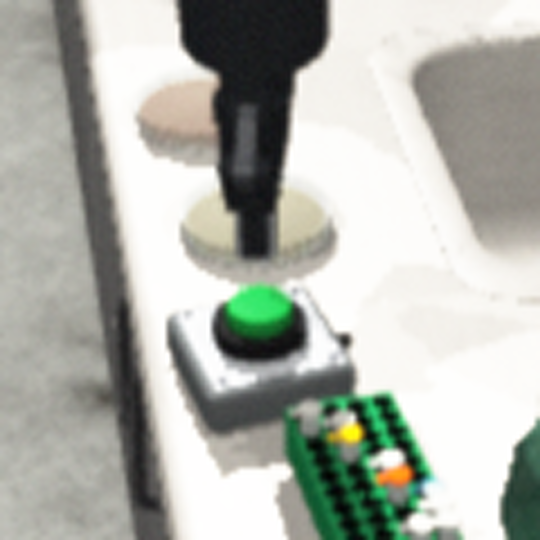

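View pics/sc9.png

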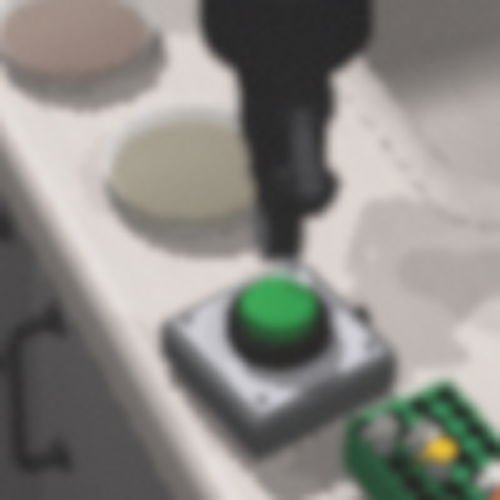

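Both views show the tips still about 2.5 cm above the button, so the stated tip length is too long by several centimetres. I keep going down gently and let contact fix the true offset.

Emit:
arm_command([
  {"linear": [0, 0, 0.2], "angular": [0, 0, 0], "hand": 0},
  {"linear": [0, 0, 0.4], "angular": [0, 0, 0], "hand": 0},
  {"linear": [0, 0, 0.6], "angular": [0, 0, 0], "hand": 0},
  {"linear": [0, 0, 0.8], "angular": [0, 0, 0], "hand": 0},
  {"linear": [0, 0, 1.0], "angular": [0, 0, 0], "hand": 0},
  {"linear": [0, 0, 1.2], "angular": [0, 0, 0], "hand": 0},
  {"linear": [0, 0, 1.4], "angular": [0, 0, 0], "hand": 0},
  {"linear": [0, 0, 1.5], "angular": [0, 0, 0], "hand": 0},
])

```text
clock: 19.67
position: [0.4384, -0.328, 0.0394]
eef_rot: [-0.392, -3.115, -0.005]
wrist_force: [-0.5, -0.3, 0.3]
gripper_width: -0.0001
```

Emit:
arm_command([
  {"linear": [0, 0, 0.1], "angular": [0, 0, 0], "hand": 0},
  {"linear": [0, 0, 0.2], "angular": [0, 0, 0], "hand": 0},
  {"linear": [0, 0, 0.3], "angular": [0, 0, 0], "hand": 0},
  {"linear": [0, 0, 0.4], "angular": [0, 0, 0], "hand": 0},
  {"linear": [0, 0, 0.5], "angular": [0, 0, 0], "hand": 0},
  {"linear": [0, 0, 0.5], "angular": [0, 0, 0], "hand": 0},
  {"linear": [0, 0, 0.5], "angular": [0, 0, 0], "hand": 0},
  {"linear": [0, 0, 0.5], "angular": [0, 0, 0], "hand": 0},
])

```text
clock: 20.33
position: [0.4384, -0.3281, 0.0344]
eef_rot: [-0.392, -3.115, -0.005]
wrist_force: [0.3, -0.1, -0.7]
gripper_width: 0.0001
```

Emit:
arm_command([
  {"linear": [0, 0, 0.1], "angular": [0, 0, 0], "hand": 0},
  {"linear": [0, 0, 0.2], "angular": [0, 0, 0], "hand": 0},
  {"linear": [0, 0, 0.3], "angular": [0, 0, 0], "hand": 0},
  {"linear": [0, 0, 0.3], "angular": [0, 0, 0], "hand": 0},
  {"linear": [0, 0, 0.3], "angular": [0, 0, 0], "hand": 0},
  {"linear": [0, 0, 0.3], "angular": [0, 0, 0], "hand": 0},
  {"linear": [0, 0, 0.3], "angular": [0, 0, 0], "hand": 0},
  {"linear": [0, 0, 0.3], "angular": [0, 0, 0], "hand": 0},
])

```text
clock: 21.0
position: [0.4385, -0.3281, 0.0315]
eef_rot: [-0.392, -3.115, -0.005]
wrist_force: [0.3, -1.5, -0.5]
gripper_width: 0.0001
```

Emit:
arm_command([
  {"linear": [0, 0, 0.1], "angular": [0, 0, 0], "hand": 0},
  {"linear": [0, 0, 0.2], "angular": [0, 0, 0], "hand": 0},
  {"linear": [0, 0, 0.3], "angular": [0, 0, 0], "hand": 0},
  {"linear": [0, 0, 0.4], "angular": [0, 0, 0], "hand": 0},
  {"linear": [0, 0, 0.4], "angular": [0, 0, 0], "hand": 0},
  {"linear": [0, 0, 0.4], "angular": [0, 0, 0], "hand": 0},
  {"linear": [0, 0, 0.4], "angular": [0, 0, 0], "hand": 0},
  {"linear": [0, 0, 0.4], "angular": [0, 0, 0], "hand": 0},
])

```text
clock: 21.67
position: [0.4384, -0.328, 0.0275]
eef_rot: [-0.392, -3.115, -0.005]
wrist_force: [0.0, 0.0, 0.1]
gripper_width: 0.0
```

Run:
```python
from h import *
s=arm.read_state();print(s['position'],s['wrist_force'])
im2=arm.camera('side');cv2.imwrite('pics/sd10.png',cv2.resize(im2[200:320,230:350],None,fx=4.5,fy=4.5,interpolation=cv2.INTER_CUBIC))
```

```text
[ 0.43843268 -0.32804983  0.0274586 ] [0.01759992 0.02076273 0.10753133]
```

View pics/sd10.png

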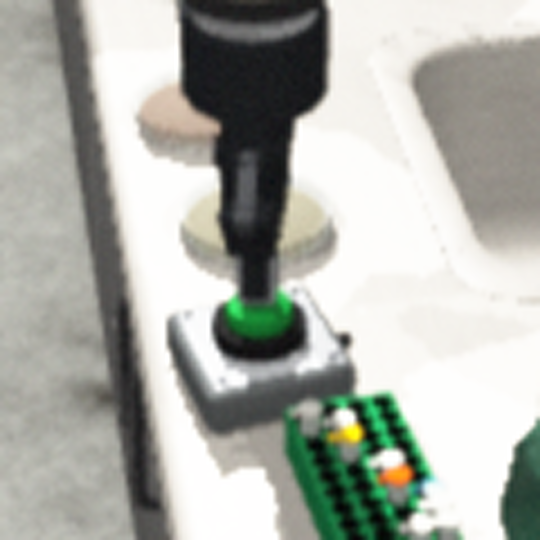

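The side view shows the tips over the middle of the button, at (258,300), just short of contact.

Emit:
arm_command([
  {"linear": [0, 0, 0.1], "angular": [0, 0, 0], "hand": 0},
  {"linear": [0, 0, 0.2], "angular": [0, 0, 0], "hand": 0},
  {"linear": [0, 0, 0.2], "angular": [0, 0, 0], "hand": 0},
  {"linear": [0, 0, 0.2], "angular": [0, 0, 0], "hand": 0},
  {"linear": [0, 0, 0.2], "angular": [0, 0, 0], "hand": 0},
  {"linear": [0, 0, 0.2], "angular": [0, 0, 0], "hand": 0},
  {"linear": [0, 0, 0.2], "angular": [0, 0, 0], "hand": 0},
  {"linear": [0, 0, 0.2], "angular": [0, 0, 0], "hand": 0},
])

```text
clock: 22.38
position: [0.4385, -0.3281, 0.0255]
eef_rot: [-0.392, -3.115, -0.005]
wrist_force: [0.9, 0.5, -0.2]
gripper_width: 0.0003
```

Emit:
arm_command([
  {"linear": [0, 0, 0.1], "angular": [0, 0, 0], "hand": 0},
  {"linear": [0, 0, 0.2], "angular": [0, 0, 0], "hand": 0},
  {"linear": [0, 0, 0.2], "angular": [0, 0, 0], "hand": 0},
  {"linear": [0, 0, 0.2], "angular": [0, 0, 0], "hand": 0},
  {"linear": [0, 0, 0.2], "angular": [0, 0, 0], "hand": 0},
  {"linear": [0, 0, 0.2], "angular": [0, 0, 0], "hand": 0},
  {"linear": [0, 0, 0.2], "angular": [0, 0, 0], "hand": 0},
  {"linear": [0, 0, 0.2], "angular": [0, 0, 0], "hand": 0},
])

```text
clock: 23.05
position: [0.4385, -0.3281, 0.0236]
eef_rot: [-0.392, -3.115, -0.005]
wrist_force: [0.3, -1.8, 2.0]
gripper_width: 0.0002
```

Run:
```python
from h import *
f=[]
for i in range(4):
    s=arm.read_state();f.append(s['wrist_force'][2]);im2=arm.camera('side')
print(np.round(f,2),s['position'],s['clock'])
cv2.imwrite('pics/sd11.png',cv2.resize(im2[200:320,230:350],None,fx=4.5,fy=4.5,interpolation=cv2.INTER_CUBIC))
print(togo([.438,-.328,.2]))
```

```text
[2.   1.49 2.05 1.3 ] [ 0.4385584  -0.32814134  0.02357642] 23.2
[  0.08985482   0.0461009  -17.64425687]
```

View pics/sd11.png

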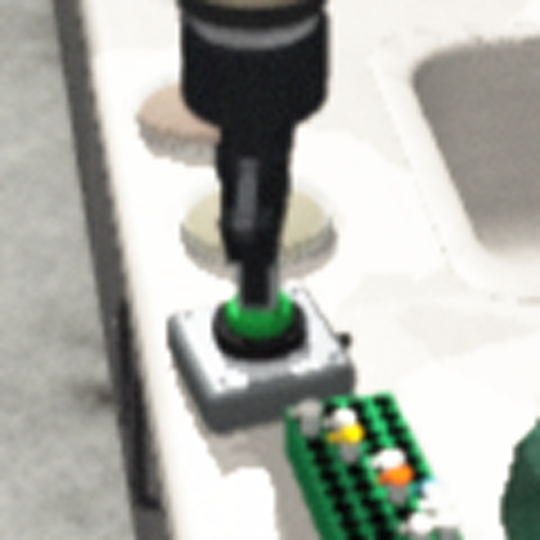

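Contact is confirmed: a steady 1.7 N or so at TCP z = 0.0236. The real tips are therefore about 27 mm behind the reported TCP, and my pointing was about 5 cm above the lids instead of 2–3 cm. It was probably inside the judged band, but not as close as asked. There is time, and the button has not been pressed through yet, so I repeat both pointings at the true height and then press.

Emit:
arm_command([
  {"linear": [0, 0, -2], "angular": [0, 0, 0], "hand": 0},
  {"linear": [0, 0, -5], "angular": [0, 0, 0], "hand": 0},
  {"linear": [0, 0, -8], "angular": [0, 0, 0], "hand": 0},
  {"linear": [0, 0, -11.5], "angular": [0, 0, 0], "hand": 0},
  {"linear": [0, 0, -15], "angular": [0, 0, 0], "hand": 0},
  {"linear": [0, 0, -18], "angular": [0, 0, 0], "hand": 0},
  {"linear": [0, 0, -18], "angular": [0, 0, 0], "hand": 0},
  {"linear": [0, 0, -18], "angular": [0, 0, 0], "hand": 0},
])

```text
clock: 23.92
position: [0.4395, -0.3292, 0.2052]
eef_rot: [0.392, 3.116, 0.002]
wrist_force: [0.0, 0.0, -1.3]
gripper_width: 0.0003
```

Run:
```python
from h import *
s=arm.read_state();print(s['clock'],s['position'],togo([.486,.349,.2]))
```

```text
23.9167 [ 0.43946914 -0.32923057  0.20520098] [12.29245663 66.86111854  0.61249467]
```

Emit:
arm_command([
  {"linear": [0.6, 3.5, 0], "angular": [0, 0, 0], "hand": 0},
  {"linear": [1.3, 7, 0], "angular": [0, 0, 0], "hand": 0},
  {"linear": [2, 11, 0], "angular": [0, 0, 0], "hand": 0},
  {"linear": [2.8, 15, 0], "angular": [0, 0, 0], "hand": 0},
  {"linear": [3.5, 19, 0], "angular": [0, 0, 0], "hand": 0},
  {"linear": [4.2, 23, 0], "angular": [0, 0, 0], "hand": 0},
  {"linear": [5, 27, 0], "angular": [0, 0, 0], "hand": 0},
  {"linear": [5.7, 31, 0], "angular": [0, 0, 0], "hand": 0},
])

```text
clock: 24.58
position: [0.4597, -0.0129, 0.2044]
eef_rot: [-0.393, -3.116, -0.002]
wrist_force: [1.4, -1.1, 0.0]
gripper_width: 0.0002
```

Run:
```python
from h import *
s=arm.read_state();print(s['clock'],s['position'],togo([.486,.349,.2]))
```

```text
24.5833 [ 0.45972097 -0.01286678  0.20435425] [ 6.42801137 35.7074056   0.48269763]
```

Emit:
arm_command([
  {"linear": [0.8, 4, 0], "angular": [0, 0, 0], "hand": 0},
  {"linear": [1.5, 8, 0], "angular": [0, 0, 0], "hand": 0},
  {"linear": [2.2, 12, 0], "angular": [0, 0, 0], "hand": 0},
  {"linear": [2.9, 16, 0], "angular": [0, 0, 0], "hand": 0},
  {"linear": [3.6, 20, 0], "angular": [0, 0, 0], "hand": 0},
  {"linear": [4.3, 24, 0], "angular": [0, 0, 0], "hand": 0},
  {"linear": [5.1, 28, 0], "angular": [0, 0, 0], "hand": 0},
  {"linear": [5.8, 32, 0], "angular": [0, 0, 0], "hand": 0},
])

```text
clock: 25.25
position: [0.4817, 0.3132, 0.2032]
eef_rot: [-0.392, -3.114, 0.001]
wrist_force: [1.8, 0.1, -0.3]
gripper_width: -0.0003
```

Run:
```python
from h import *
s=arm.read_state();print(s['clock'],s['position'],togo([.486,.349,.056]))
```

```text
25.25 [0.48171671 0.31322877 0.20321966] [ 0.42832695  3.5833833  14.72044328]
```

Emit:
arm_command([
  {"linear": [0.4, 2.5, 0], "angular": [0, 0, 0], "hand": 0},
  {"linear": [0.4, 3.6, 0], "angular": [0, 0, 0], "hand": 0},
  {"linear": [0.4, 3.6, 2], "angular": [0, 0, 0], "hand": 0},
  {"linear": [0.4, 3.6, 5], "angular": [0, 0, 0], "hand": 0},
  {"linear": [0.4, 3.6, 8], "angular": [0, 0, 0], "hand": 0},
  {"linear": [0.4, 3.6, 10], "angular": [0, 0, 0], "hand": 0},
  {"linear": [0.4, 3.6, 11.5], "angular": [0, 0, 0], "hand": 0},
  {"linear": [0.4, 3.6, 12.5], "angular": [0, 0, 0], "hand": 0},
])

```text
clock: 25.92
position: [0.4849, 0.3473, 0.0751]
eef_rot: [-0.392, -3.111, 0.006]
wrist_force: [1.0, -0.7, -0.3]
gripper_width: -0.0002
```

Run:
```python
from h import *
s=arm.read_state();print(s['clock'],s['position'],togo([.486,.349,.056]))
im2=arm.camera('side');cv2.imwrite('pics/sd12.png',cv2.resize(im2[80:180,220:320],None,fx=6,fy=6,interpolation=cv2.INTER_CUBIC))
```

```text
25.9167 [0.48488321 0.34734257 0.07509782] [-0.07818767  0.19690762  1.90848734]
```

View pics/sd12.png

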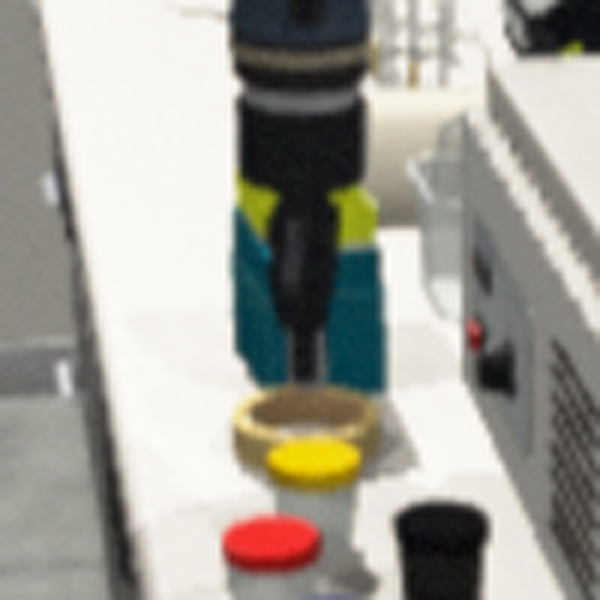

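The tips are still well above the lid: (307,383) against (314,457). I go down the last 1.8 cm and hold.

Emit:
arm_command([
  {"linear": [-0.1, 0.2, 0.5], "angular": [0, 0, 0], "hand": 0},
  {"linear": [-0.1, 0.2, 1], "angular": [0, 0, 0], "hand": 0},
  {"linear": [-0.1, 0.2, 1.4], "angular": [0, 0, 0], "hand": 0},
  {"linear": [-0.1, 0.2, 1.6], "angular": [0, 0, 0], "hand": 0},
  {"linear": [-0.1, 0.2, 1.7], "angular": [0, 0, 0], "hand": 0},
  {"linear": [-0.1, 0.2, 1.7], "angular": [0, 0, 0], "hand": 0},
  {"linear": [-0.1, 0.2, 1.7], "angular": [0, 0, 0], "hand": 0},
  {"linear": [-0.1, 0.2, 1.7], "angular": [0, 0, 0], "hand": 0},
])

```text
clock: 26.63
position: [0.4861, 0.349, 0.0576]
eef_rot: [-0.392, -3.11, 0.006]
wrist_force: [-0.6, 0.3, 0.4]
gripper_width: 0.0002
```

Emit:
arm_command([
  {"linear": [0, 0, 0], "angular": [0, 0, 0], "hand": 0},
  {"linear": [0, 0, 0], "angular": [0, 0, 0], "hand": 0},
  {"linear": [0, 0, 0], "angular": [0, 0, 0], "hand": 0},
  {"linear": [0, 0, 0], "angular": [0, 0, 0], "hand": 0},
  {"linear": [0, 0, 0], "angular": [0, 0, 0], "hand": 0},
  {"linear": [0, 0, 0], "angular": [0, 0, 0], "hand": 0},
  {"linear": [0, 0, 0], "angular": [0, 0, 0], "hand": 0},
  {"linear": [0, 0, 0], "angular": [0, 0, 0], "hand": 0},
])

```text
clock: 27.3
position: [0.4861, 0.349, 0.0576]
eef_rot: [-0.392, -3.11, 0.006]
wrist_force: [-0.0, 0.3, 0.4]
gripper_width: -0.0
```

Emit:
arm_command([
  {"linear": [0, 0, 0], "angular": [0, 0, 0], "hand": 0},
  {"linear": [0, 0, 0], "angular": [0, 0, 0], "hand": 0},
  {"linear": [0, 0, 0], "angular": [0, 0, 0], "hand": 0},
  {"linear": [0, 0, 0], "angular": [0, 0, 0], "hand": 0},
  {"linear": [0, 0, 0], "angular": [0, 0, 0], "hand": 0},
  {"linear": [0, 0, 0], "angular": [0, 0, 0], "hand": 0},
  {"linear": [0, 0, 0], "angular": [0, 0, 0], "hand": 0},
  {"linear": [0, 0, 0], "angular": [0, 0, 0], "hand": 0},
])

```text
clock: 27.97
position: [0.4861, 0.349, 0.0576]
eef_rot: [-0.392, -3.11, 0.006]
wrist_force: [0.2, 0.4, -1.2]
gripper_width: -0.0001
```

Emit:
arm_command([
  {"linear": [0, 0, 0], "angular": [0, 0, 0], "hand": 0},
  {"linear": [0, 0, 0], "angular": [0, 0, 0], "hand": 0},
  {"linear": [0, 0, 0], "angular": [0, 0, 0], "hand": 0},
  {"linear": [0, 0, 0], "angular": [0, 0, 0], "hand": 0},
  {"linear": [0, 0, 0], "angular": [0, 0, 0], "hand": 0},
  {"linear": [0, 0, 0], "angular": [0, 0, 0], "hand": 0},
  {"linear": [0, 0, 0], "angular": [0, 0, 0], "hand": 0},
  {"linear": [0, 0, 0], "angular": [0, 0, 0], "hand": 0},
])

```text
clock: 28.63
position: [0.4861, 0.349, 0.0576]
eef_rot: [-0.392, -3.11, 0.006]
wrist_force: [0.6, 0.4, 0.5]
gripper_width: -0.0003
```

Emit:
arm_command([
  {"linear": [0, 0, -2], "angular": [0, 0, 0], "hand": 0},
  {"linear": [0, 0, -5], "angular": [0, 0, 0], "hand": 0},
  {"linear": [0, 0, -8], "angular": [0, 0, 0], "hand": 0},
  {"linear": [0, 0, -11], "angular": [0, 0, 0], "hand": 0},
  {"linear": [0, 0, -14], "angular": [0, 0, 0], "hand": 0},
  {"linear": [0, 0, -15], "angular": [0, 0, 0], "hand": 0},
  {"linear": [0, 0, -15], "angular": [0, 0, 0], "hand": 0},
  {"linear": [0, 0, -15], "angular": [0, 0, 0], "hand": 0},
])

```text
clock: 29.3
position: [0.4872, 0.3495, 0.2072]
eef_rot: [-0.392, -3.111, 0.006]
wrist_force: [0.5, -0.5, 0.3]
gripper_width: -0.0001
```

Run:
```python
from h import *
s=arm.read_state();print(s['clock'],s['position'],togo([.444,-.045,.2]))
```

```text
29.3 [0.48724961 0.3495091  0.20716824] [ -5.60219741 -39.28693424   0.86347312]
```

Emit:
arm_command([
  {"linear": [-0.5, -3.5, 0], "angular": [0, 0, 0], "hand": 0},
  {"linear": [-1, -7, 0], "angular": [0, 0, 0], "hand": 0},
  {"linear": [-1.5, -10.5, 0], "angular": [0, 0, 0], "hand": 0},
  {"linear": [-2, -14, 0], "angular": [0, 0, 0], "hand": 0},
  {"linear": [-2.6, -18, 0], "angular": [0, 0, 0], "hand": 0},
  {"linear": [-3.1, -22, 0], "angular": [0, 0, 0], "hand": 0},
  {"linear": [-3.7, -26, 0], "angular": [0, 0, 0], "hand": 0},
  {"linear": [-4.3, -30, 0], "angular": [0, 0, 0], "hand": 0},
])

```text
clock: 29.97
position: [0.4527, 0.0465, 0.2062]
eef_rot: [-0.391, -3.108, 0.007]
wrist_force: [1.0, -0.3, -0.2]
gripper_width: -0.0004
```

Run:
```python
from h import *
s=arm.read_state();print(s['clock'],s['position'],togo([.444,-.045,.05]))
```

```text
29.9667 [0.45267242 0.04646386 0.20624304] [-1.56325436 -8.98758728 15.66227505]
```

Emit:
arm_command([
  {"linear": [-0.6, -3.5, 0], "angular": [0, 0, 0], "hand": 0},
  {"linear": [-1.1, -6.5, 0], "angular": [0, 0, 0], "hand": 0},
  {"linear": [-1.5, -8.6, 0], "angular": [0, 0, 0], "hand": 0},
  {"linear": [-1.5, -8.9, 2], "angular": [0, 0, 0], "hand": 0},
  {"linear": [-1.5, -8.9, 5], "angular": [0, 0, 0], "hand": 0},
  {"linear": [-1.5, -8.9, 8], "angular": [0, 0, 0], "hand": 0},
  {"linear": [-1.5, -8.9, 11], "angular": [0, 0, 0], "hand": 0},
  {"linear": [-1.5, -8.9, 13], "angular": [0, 0, 0], "hand": 0},
])

```text
clock: 30.63
position: [0.4409, -0.0438, 0.0725]
eef_rot: [-0.391, -3.102, 0.007]
wrist_force: [-0.2, 0.2, 0.7]
gripper_width: 0.0003
```

Run:
```python
from h import *
s=arm.read_state();print(s['clock'],s['position'],togo([.444,-.045,.016]))
im2=arm.camera('side');cv2.imwrite('pics/sd13.png',cv2.resize(im2[160:290,210:340],None,fx=4.5,fy=4.5,interpolation=cv2.INTER_CUBIC))
```

```text
30.6333 [ 0.44087658 -0.04378684  0.07248583] [-4.11880433e-01 -3.66473825e-03  5.64350166e+00]
```

View pics/sd13.png

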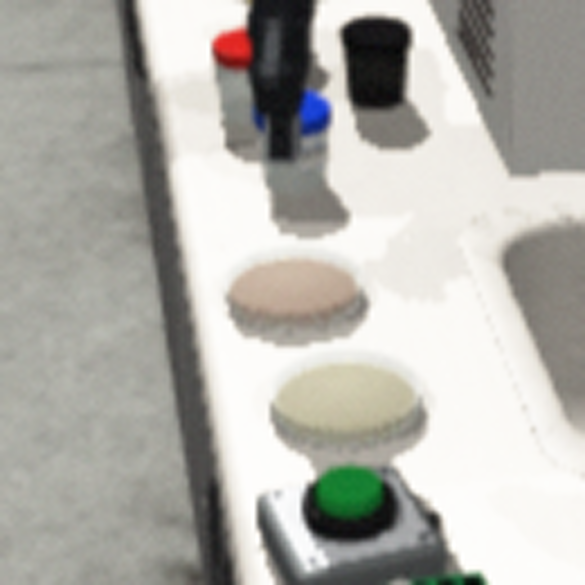

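The tips are at (280,158), well above the dish, with everything in place. I go down to a true tip height of about 2.8 cm above the lid and hold.

Emit:
arm_command([
  {"linear": [-0.3, 0, 1.5], "angular": [0, 0, 0], "hand": 0},
  {"linear": [-0.4, 0, 3], "angular": [0, 0, 0], "hand": 0},
  {"linear": [-0.4, 0, 4], "angular": [0, 0, 0], "hand": 0},
  {"linear": [-0.4, 0, 4.8], "angular": [0, 0, 0], "hand": 0},
  {"linear": [-0.4, 0, 5.2], "angular": [0, 0, 0], "hand": 0},
  {"linear": [-0.4, 0, 5.4], "angular": [0, 0, 0], "hand": 0},
  {"linear": [-0.4, 0, 5.4], "angular": [0, 0, 0], "hand": 0},
  {"linear": [-0.4, 0, 5.4], "angular": [0, 0, 0], "hand": 0},
])

```text
clock: 31.35
position: [0.4422, -0.0447, 0.0163]
eef_rot: [-0.39, -3.099, 0.007]
wrist_force: [0.4, 0.9, 0.4]
gripper_width: 0.0001
```

Emit:
arm_command([
  {"linear": [0, 0, 0], "angular": [0, 0, 0], "hand": 0},
  {"linear": [0, 0, 0], "angular": [0, 0, 0], "hand": 0},
  {"linear": [0, 0, 0], "angular": [0, 0, 0], "hand": 0},
  {"linear": [0, 0, 0], "angular": [0, 0, 0], "hand": 0},
  {"linear": [0, 0, 0], "angular": [0, 0, 0], "hand": 0},
  {"linear": [0, 0, 0], "angular": [0, 0, 0], "hand": 0},
  {"linear": [0, 0, 0], "angular": [0, 0, 0], "hand": 0},
  {"linear": [0, 0, 0], "angular": [0, 0, 0], "hand": 0},
])

```text
clock: 32.02
position: [0.4422, -0.0447, 0.0163]
eef_rot: [-0.39, -3.099, 0.007]
wrist_force: [0.7, -0.3, -0.2]
gripper_width: -0.0001
```

Emit:
arm_command([
  {"linear": [0, 0, 0], "angular": [0, 0, 0], "hand": 0},
  {"linear": [0, 0, 0], "angular": [0, 0, 0], "hand": 0},
  {"linear": [0, 0, 0], "angular": [0, 0, 0], "hand": 0},
  {"linear": [0, 0, 0], "angular": [0, 0, 0], "hand": 0},
  {"linear": [0, 0, 0], "angular": [0, 0, 0], "hand": 0},
  {"linear": [0, 0, 0], "angular": [0, 0, 0], "hand": 0},
  {"linear": [0, 0, 0], "angular": [0, 0, 0], "hand": 0},
  {"linear": [0, 0, 0], "angular": [0, 0, 0], "hand": 0},
])

```text
clock: 32.68
position: [0.4422, -0.0447, 0.0163]
eef_rot: [-0.39, -3.099, 0.007]
wrist_force: [-0.1, 0.5, -0.3]
gripper_width: 0.0002
```

Run:
```python
from h import *
s=arm.read_state();print(s['clock'],s['position'])
im2=arm.camera('side');cv2.imwrite('pics/sd14.png',cv2.resize(im2[160:290,210:340],None,fx=4.5,fy=4.5,interpolation=cv2.INTER_CUBIC))
```

```text
32.6833 [ 0.44219038 -0.0446913   0.01628673]
```

View pics/sd14.png

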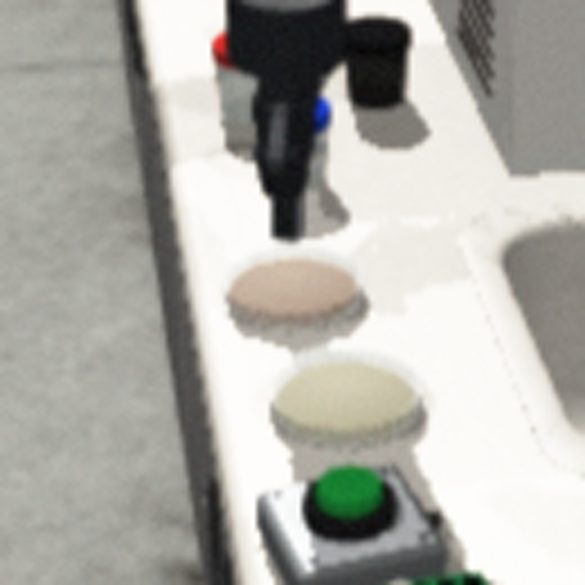

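Emit:
arm_command([
  {"linear": [0, 0, 0], "angular": [0, 0, 0], "hand": 0},
  {"linear": [0, 0, 0], "angular": [0, 0, 0], "hand": 0},
  {"linear": [0, 0, 0], "angular": [0, 0, 0], "hand": 0},
  {"linear": [0, 0, 0], "angular": [0, 0, 0], "hand": 0},
  {"linear": [0, 0, 0], "angular": [0, 0, 0], "hand": 0},
  {"linear": [0, 0, 0], "angular": [0, 0, 0], "hand": 0},
  {"linear": [0, 0, 0], "angular": [0, 0, 0], "hand": 0},
  {"linear": [0, 0, 0], "angular": [0, 0, 0], "hand": 0},
])

```text
clock: 33.4
position: [0.4422, -0.0447, 0.0163]
eef_rot: [-0.39, -3.099, 0.007]
wrist_force: [-0.1, 0.3, 0.0]
gripper_width: 0.0
```

Emit:
arm_command([
  {"linear": [0, 0, -2], "angular": [0, 0, 0], "hand": 0},
  {"linear": [0, 0, -5], "angular": [0, 0, 0], "hand": 0},
  {"linear": [0, 0, -8], "angular": [0, 0, 0], "hand": 0},
  {"linear": [0, 0, -11], "angular": [0, 0, 0], "hand": 0},
  {"linear": [0, 0, -14], "angular": [0, 0, 0], "hand": 0},
  {"linear": [0, 0, -16], "angular": [0, 0, 0], "hand": 0},
  {"linear": [0, 0, -17], "angular": [0, 0, 0], "hand": 0},
  {"linear": [0, 0, -17], "angular": [0, 0, 0], "hand": 0},
])

```text
clock: 34.07
position: [0.4468, -0.0444, 0.1885]
eef_rot: [-0.391, -3.103, 0.007]
wrist_force: [0.1, 0.4, -0.0]
gripper_width: -0.0
```

Run:
```python
from h import *
s=arm.read_state();print(s['clock'],s['position'],togo([.438,-.328,.19]))
```

```text
34.0667 [ 0.44677014 -0.0444006   0.18853468] [ -6.17716824 -27.69325834  -0.05350335]
```

The side view had the tips at (287,238), just above the pink dish, which was undisturbed. Now to the button.

Emit:
arm_command([
  {"linear": [-0.8, -3.5, 0], "angular": [0, 0, 0], "hand": 0},
  {"linear": [-1.6, -7, 0], "angular": [0, 0, 0], "hand": 0},
  {"linear": [-2.3, -10.5, 0], "angular": [0, 0, 0], "hand": 0},
  {"linear": [-3.1, -14, 0], "angular": [0, 0, 0], "hand": 0},
  {"linear": [-3.9, -17.5, 0], "angular": [0, 0, 0], "hand": 0},
  {"linear": [-4.7, -21, 0], "angular": [0, 0, 0], "hand": 0},
  {"linear": [-5.5, -24.5, 0], "angular": [0, 0, 0], "hand": 0},
  {"linear": [-6.1, -27.4, 0], "angular": [0, 0, 0], "hand": 0},
])

```text
clock: 34.73
position: [0.4372, -0.3271, 0.1881]
eef_rot: [-0.392, -3.102, 0.007]
wrist_force: [0.9, 1.3, -0.3]
gripper_width: 0.0001
```

Run:
```python
from h import *
s=arm.read_state();print(s['clock'],s['position'],togo([.438,-.328,.04]))
```

```text
34.7333 [ 0.43722802 -0.32714915  0.18811202] [-0.315069    0.02743285 14.80827094]
```

Emit:
arm_command([
  {"linear": [-0.3, 0, 2], "angular": [0, 0, 0], "hand": 0},
  {"linear": [-0.3, 0, 5], "angular": [0, 0, 0], "hand": 0},
  {"linear": [-0.3, 0, 8], "angular": [0, 0, 0], "hand": 0},
  {"linear": [-0.3, 0, 11], "angular": [0, 0, 0], "hand": 0},
  {"linear": [-0.3, 0, 13], "angular": [0, 0, 0], "hand": 0},
  {"linear": [-0.3, 0, 14.3], "angular": [0, 0, 0], "hand": 0},
  {"linear": [-0.3, 0, 14.8], "angular": [0, 0, 0], "hand": 0},
  {"linear": [-0.3, 0, 14.8], "angular": [0, 0, 0], "hand": 0},
])

```text
clock: 35.4
position: [0.4366, -0.3274, 0.0382]
eef_rot: [-0.391, -3.099, 0.004]
wrist_force: [-0.9, 0.4, 0.6]
gripper_width: 0.0001
```

Run:
```python
from h import *
s=arm.read_state();print(s['clock'],s['position'],togo([.438,-.328,.017]))
```

```text
35.4 [ 0.43657663 -0.32735194  0.03817107] [-0.19212765 -0.0173004   2.11409335]
```

Emit:
arm_command([
  {"linear": [-0.1, 0, 0.4], "angular": [0, 0, 0], "hand": 0},
  {"linear": [-0.2, 0, 0.8], "angular": [0, 0, 0], "hand": 0},
  {"linear": [-0.2, 0, 1.2], "angular": [0, 0, 0], "hand": 0},
  {"linear": [-0.2, 0, 1.5], "angular": [0, 0, 0], "hand": 0},
  {"linear": [-0.2, 0, 1.7], "angular": [0, 0, 0], "hand": 0},
  {"linear": [-0.2, 0, 1.8], "angular": [0, 0, 0], "hand": 0},
  {"linear": [-0.2, 0, 1.9], "angular": [0, 0, 0], "hand": 0},
  {"linear": [-0.2, 0, 1.9], "angular": [0, 0, 0], "hand": 0},
])

```text
clock: 36.07
position: [0.4386, -0.3281, 0.0195]
eef_rot: [-0.391, -3.1, 0.004]
wrist_force: [1.5, -0.6, 4.4]
gripper_width: 0.0
```

One or two more millimetres to the stop.

Emit:
arm_command([
  {"linear": [0, 0, 0.05], "angular": [0, 0, 0], "hand": 0},
  {"linear": [0, 0, 0.1], "angular": [0, 0, 0], "hand": 0},
  {"linear": [0, 0, 0.15], "angular": [0, 0, 0], "hand": 0},
  {"linear": [0, 0, 0.2], "angular": [0, 0, 0], "hand": 0},
  {"linear": [0, 0, 0.2], "angular": [0, 0, 0], "hand": 0},
  {"linear": [0, 0, 0.2], "angular": [0, 0, 0], "hand": 0},
  {"linear": [0, 0, 0.2], "angular": [0, 0, 0], "hand": 0},
  {"linear": [0, 0, 0.2], "angular": [0, 0, 0], "hand": 0},
])

```text
clock: 36.73
position: [0.4387, -0.3281, 0.018]
eef_rot: [-0.391, -3.1, 0.005]
wrist_force: [-0.2, 1.6, 8.1]
gripper_width: -0.0
```

At 8.1 N the button is on its stop, so I let it up.

Emit:
arm_command([
  {"linear": [0, 0, -1], "angular": [0, 0, 0], "hand": 0},
  {"linear": [0, 0, -3], "angular": [0, 0, 0], "hand": 0},
  {"linear": [0, 0, -6], "angular": [0, 0, 0], "hand": 0},
  {"linear": [0, 0, -9], "angular": [0, 0, 0], "hand": 0},
  {"linear": [0, 0, -12], "angular": [0, 0, 0], "hand": 0},
  {"linear": [0, 0, -15], "angular": [0, 0, 0], "hand": 0},
  {"linear": [0, 0, -17], "angular": [0, 0, 0], "hand": 0},
  {"linear": [0, 0, -17], "angular": [0, 0, 0], "hand": 0},
])

```text
clock: 37.4
position: [0.443, -0.3291, 0.1925]
eef_rot: [-0.392, -3.105, 0.01]
wrist_force: [0.4, 0.1, 0.3]
gripper_width: -0.0002
```

Run:
```python
from h import *
im=arm.camera('side');im0=cv2.imread('pics/side0.png')
s=arm.read_state();print(s['clock'],s['position'],s['wrist_force'])
B=dict(red=((0,110,70),(6,255,255),(250,160,276,180)),blue=((105,110,80),(125,255,255),(262,176,290,196)),yellow=((24,150,120),(34,255,255),(255,150,290,168)),cream=((18,22,90),(34,90,230),(265,234,310,264)),pink=((0,28,90),(17,90,230),(255,212,297,239)),button=((55,110,70),(80,255,255),(270,258,305,282)))
for k,(l,h,b) in B.items(): print(k,blob(im0,l,h,b)[:2],blob(im,l,h,b)[:2])
cv2.imwrite('pics/end.png',im)
```

```text
37.45 [ 0.4423647  -0.32862223  0.19020461] [ 1.1222191   0.10946852 -1.63217926]
red (array([265., 170.]), array([ 17,   9, 124], dtype=int32)) (array([265., 170.]), array([ 17,   9, 123], dtype=int32))
blue (array([274., 184.]), array([ 17,  11, 150], dtype=int32)) (array([273. , 184.5]), array([ 15,  10, 133], dtype=int32))
yellow (array([272., 157.]), array([ 15,   9, 103], dtype=int32)) (array([271., 157.]), array([15,  9, 93], dtype=int32))
cream (array([286. , 249.5]), array([ 31,  20, 460], dtype=int32)) (array([286. , 250.5]), array([ 31,  20, 454], dtype=int32))
pink (array([275. , 224.5]), array([ 29,  16, 339], dtype=int32)) (array([275., 225.]), array([ 29,  15, 333], dtype=int32))
button (array([287. , 268.5]), array([ 15,  12, 131], dtype=int32)) (array([287. , 268.5]), array([ 15,  12, 136], dtype=int32))
```

View pics/end.png

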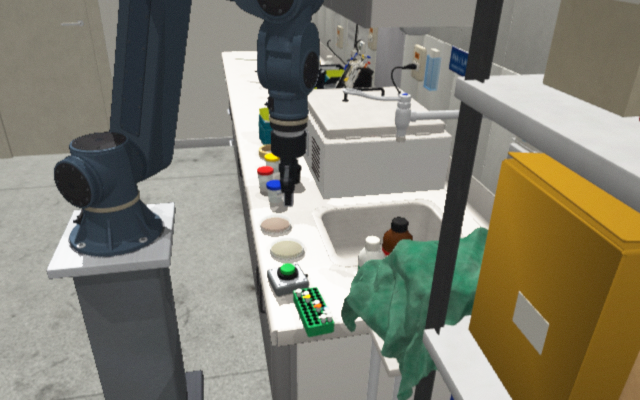

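The final side view shows every cup, dish and bystander in place and upright. The button is up at (287,268), as at the start, and the arm is clear.

```bash
python3 -c "
from station import arm
print(arm.close_job())"
```

```text
the job is handed in; nothing more can be done
None
```

I pointed at the yellow-lidded cup, then at the pinkish-brown dish, and then pressed the green button fully down and let it up. The job was handed in at about 37.5 s of the 58 s allowed, with no verdict reported.

- **Pointing:** I pointed at each target twice, because the stated fingertip length did not match the robot.
  - All three cameras and the first button contact put the real tips about 27 mm behind the reported TCP, not 11 mm ahead of it.
  - The first cup and dish pointings were therefore about 5 cm above the lids instead of 2–3 cm. They should still lie inside the judged height band either way.
  - I repeated both in the same order with the real tips about 2.7 cm above each lid, for about 2 s each, before pressing.
- **Button:** While searching for contact I touched the button lightly (about 1.7 N, 1–2 mm by estimate) after the first round of pointing. The real press came after the second round and reached 8.1 N on its stop.
- **Last checks:**
  - The final side view shows the button up and the arm clear.
  - Cups and dishes are within 1 pixel (roughly 3–7 mm) of where they started. I checked the bottles and rack only by eye; they looked unmoved.
  - No contact force showed at the pointing poses.
- **Disagreements:** The fixed cameras and the wrist camera disagreed by about 10 mm on the dish's y position, and I used the closer wrist view. The tool also ended tilted by about 1°.

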